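# Balance the pressing block on the gluing form and close its keeper

### The arm

A 7-joint arm with a two-finger parallel gripper is mounted at the origin on the work surface. World frame = base frame: x ahead of the robot, y to its left, z up, the work surface at z = 0. Lengths are in mm, angles in rad, forces in N, time in s.
With the tool pointing down it reaches from about 425 to 825 mm from the base axis. Payload 3.6 kg.
Tool frame: the origin (TCP) lies at the very end of the fingers, on their centre line; the grasp point (between the pads) lies 19 mm behind it (pinch_z is the distance from the TCP to the grasp point, in mm); z points along the fingers, x is the direction in which the jaws open and shut, and the axes are right-handed (so a half turn about z gives the same grasp; the last joint's range is limited). The gripper opens to 85 mm and grips with 20 to 120 N. Pads are 22 mm wide; open, the fingers measure 114 mm over their backs; the gripper's body (76 mm by 85 mm) begins 54 mm behind the grasp point. The pads swing forward as they close: fully open they stand 13 mm farther back than shut.
Start: joints at [1.218, 0.615, -0.013, 1.423, 0.008, 1.103, -0.04], TCP at [208.67, -615.564, 231.297] pointing down, gripper open.
Joint ranges: [-3.12, 3.12], [-0.3, 2.06], [-1.34, 1.32], [0.26, 2.42], [-1.36, 4.5], [0.01, 1.98], [-2.84, 2.84]. Speed limits (rad/s): [2.79, 2.79, 3.14, 3.14, 3.14, 3.14, 3.14].

### API

Orientations are given as a rotation vector (axis times angle).
In Python, from workcell import * gives the robot as it stands.
- The arm moves only by the tool drive_tool, never from a script. Its argument "targets" is a list of rows, each a list of 3 entries, a list of its own where there are three numbers: the turn, a rotation vector about the tool's x, y, z normalised to -1 to 1, where 1 is 1.5 rad, then the shift along the tool's x, y, z normalised to -1 to 1, where 1 is 150 mm, then the opening, from 0 (shut) to 1 (fully open). A call has 1 to 8 rows; each row shifts and turns the commanded pose from where the row before left it, along the tool's axes as they then stand; what a row does not reach is not made up. A row lasts 1/8 s, in which the tool goes at most 62.5 mm and 10.7 degrees, less where a joint would pass 70% of its speed; a pose out of reach is approached as far as the arm can. A call with a number of a shift or a turn outside -1 to 1 is refused whole. A call with a gripper value outside its range is refused whole. The fingers move at their own pace and stop on an object; "squeeze" is the grip in N (left out, the last holds). Time passes only in rows, so rows that do not move let the fingers close. It gives the time, the measured TCP pose, the force and the opening at its end, in the units of the state.
- read_state(): the state, without advancing time (a new reading comes with each control period).
- snapshot(name): name is "scene" or "top" or "wrist"; returns a dict with "color" (480x640x3 uint8, blue, green, red), "camera_matrix" (3x3 intrinsics, pixels), "rvec" (rotation vector, rad) and "tvec" (3), from world to camera coordinates, as OpenCV has them; the wrist camera has in their place "mount" (4x4, takes a point from camera to tool coordinates, whose origin is the TCP and whose axes are the tool frame's). Camera axes: x right, y down, z forward; pixel columns grow to the right and rows downward; lengths in mm; the calibration is good to about 2 mm. The wrist camera is an equidistant fisheye: a pixel r from the principal point sees the ray r / f radians off the axis. A picture is of the moment at which its call begins: read the wrist's pose just before it. There is no depth.
- close_job(): hands the job in, once; it reports no verdict.
The state is a dict: "time": time; "q": joint angles; "joint_vel": joint speeds; "tau": joint torques, N m; "eef_pos": TCP position; "orientation": TCP orientation; "wrist_force": force on the tool from outside, world axes, zero at the start; "ft_torque": the same for the moment, N m; "gripper_width": finger opening in mm.
Only numpy, scipy, OpenCV 4.12 (cv2) and the standard library are available. Lean on these libraries where they do the work, as an engineer would, in place of code of your own. Each camera call takes 0.05 s, during which the arm holds its last target. There are 200 camera calls.

### The job

Make the gluing form ready: take the wooden pressing block off its sloping rest and balance it, cork sole down, level and square across the middle of the form's rounded crown, setting it down gently so that it stays there by itself. Then swing the form's hinged keeper bar over it and fully down into the catch, with the block still balanced level underneath. Leave the bottle, the mug and the calculator where they are.

Things in the scene. Friction and masses are not known exactly. Their poses are not given: they have to be found in the camera images.
- block: Pressing block: plain wooden bar, 150 mm long (x), 52 mm wide (y), 28 mm thick (z) with a cork sole as its lowest 4 mm; about 0.16 kg, centre of mass at its middle. Origin at the centre of the sole's underside; z points out of its upper wooden face. It starts on the rest, sole down on the 33 degree slope, its x axis pointing up the slope.
- rest: Sloping wooden rest, fixed, on a 170 x 120 x 12 mm plywood foot. Its 44 mm wide, 150 mm long face slopes at 33 degrees, rising along the rest's +x (away from the robot), with a lip 16 mm high at the low end; the block (52 mm wide) overhangs it by 4 mm either side. Origin at the centre of the foot's underside.
- form: Gluing form, fixed: plywood base 125 (x) x 220 (y) x 12 mm; in its middle a wooden half-round crown (radius 60 mm, axis along y, 50 mm long, top 55 mm up). The block goes with its length along the form's x, either way round. Steel hinge post at y = +90 mm, forked catch post at y = -90 mm, each 109 mm high, 36 mm wide in x. Origin at the centre of the base's underside.
- crown (a point): Middle of the top line of the crown, 55 mm above the table; its axes are the form's.
- hinge (a point): Hinge axis of the keeper bar, 105 mm above the table, at y = +90 mm of the form; the axis runs along the form's x.
- keeper (a joint): Angle of the keeper bar in rad: 0 = level, resting in the catch fork; 1.57 = straight up; at the start 1.62 to 1.85 (leaning outwards, away from the crown). The bar is steel, 14 mm wide (x) by 12 mm high; the hinge is stiff, it stays where it is left and needs 1 to 2 N at the ball. When shut its underside is 16 mm above the level block.
- ball (a point): Centre of the black ball handle (28 mm diameter) at the keeper bar's free end, 215 mm from the hinge axis. Closed, it is 35 mm beyond the middle of the catch post, at y = -125 mm of the form and 105 mm above the table.
- bottle: Bystander: standing glass bottle, 66 mm diameter, 210 mm high. Origin at the centre of its underside.
- mug: Bystander: white mug, 82 mm diameter, 95 mm high. Origin at the centre of its underside.
- calculator: Bystander: flat desk calculator, 150 x 85 x 18 mm. Origin at the centre of its underside.
Not all that is in view belongs to the job. Of the things that look like the block, the middle-sized one is meant.

How it is judged:
By the outcome, as a careful person would: the job done as asked, in the order asked, and still so for the second after the job is handed in, with the robot touching nothing.
It also fails if it takes over 72 s, if anything falls off the work surface, if the arm or the gripper's body presses on something with over 40 N, if the wrist force passes 120 N, or if a joint passes its speed limit or range.

## Working session

There is one attempt and no reset: what is moved stays moved. The work goes in short steps, Python scripts to look and compute and a tool call to move; the robot and the scene stay as the last step left them, time stands still between calls to the robot, and variables do not carry over. Pictures are saved under pics/ and viewed, about 8 in all and at most 12, crops included, and the job is handed in when it is done.

Besides the shell and the picture viewer there is one more tool, called after ">>>" as name(argument=value, ...) on one line, values as JSON. drive_tool: Moves the arm, as the interface text tells. Scaled input: -1 to 1 covers 150 mm each way for a shift and 1.5 rad each way for a turn. Its arguments: {"type":"object","properties":{"targets":{"type":"array"},"squeeze":{"type":"number"}},"required":["targets"]}

```bash
mkdir -p pics; ls; python3 - <<'E'
from workcell import *
import cv2
for n in("scene","top"):
    s=snapshot(n); cv2.imwrite(f"pics/{n}0.png",s["color"]); print(n,s["camera_matrix"].tolist(),s["rvec"],s["tvec"])
s=read_state(); print(s)
E
```

```text
pics
scene [[442.7185024854113, 0.0, 316.1357754600777], [0.0, 442.7185024854113, 240.53090826148465], [0.0, 0.0, 1.0]] [ 1.13117591  2.31055987 -1.07802733] [ 325.79742899 -211.14791638 1338.52787866]
top [[447.8470498891769, 0.0, 326.77702207994963], [0.0, 447.8470498891769, 240.68851535072432], [0.0, 0.0, 1.0]] [ 2.17719846 -2.19488883  0.06753706] [ -4.48389566 566.16860467 825.92778145]
{'time': 0.1, 'q': array([ 1.21750699,  0.61582259, -0.01264985,  1.42475359,  0.00811241,
        1.10338567, -0.04035913]), 'joint_vel': array([-6.53609043e-04, -3.12361713e-03, -3.32478067e-04, -2.04832177e-03,
        8.78415174e-05,  2.00367251e-03, -5.35399389e-04]), 'tau': array([ 2.14618587e-03, -4.70387220e+01,  2.60949237e-01, -1.71572059e+01,
        1.02065300e-02,  5.88483948e-03, -1.77064720e-05]), 'eef_pos': array([ 208.45650822, -614.93971366,  230.24887275]), 'orientation': array([-2.55225414,  1.82953874,  0.0029781 ]), 'wrist_force': array([-0.40585567,  0.15284264,  0.31257936]), 'ft_torque': array([ 0.03681048, -0.01414742,  0.00163451]), 'gripper_width': 85.21196665207458}
```

View pics/scene0.png

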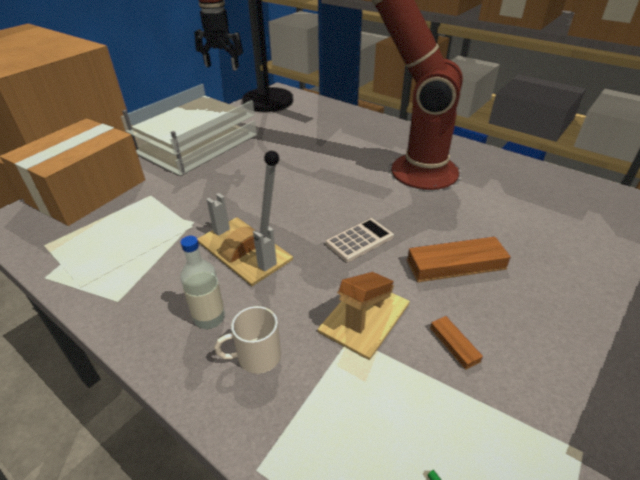

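View pics/top0.png

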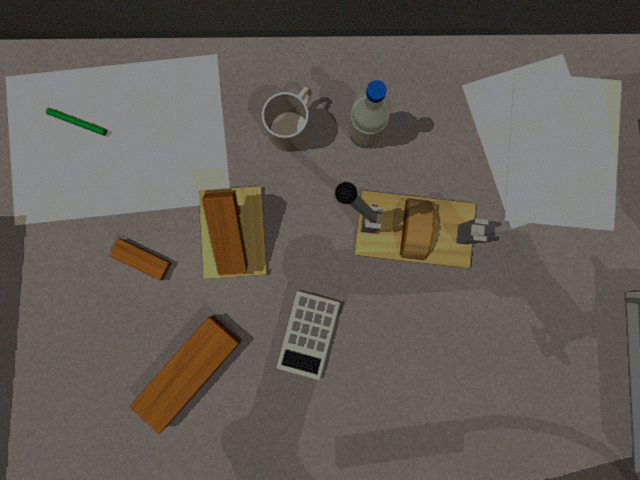

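The scene view shows the rest with the block at about (365,295), the form at (245,250) and the ball at (271,158). In the top view they're at (225,232), (420,230) and (346,193). Next I'll get a magnified composite with colour masks.

```bash
cat > h.py <<'E'
from workcell import *
import cv2, numpy as np
from scipy.spatial.transform import Rotation as R
def cam(s): 
    M=R.from_rotvec(np.ravel(s["rvec"])).as_matrix(); return s["camera_matrix"],M,np.ravel(s["tvec"])
def ray(s,uv):
    K,M,t=cam(s); d=M.T@np.linalg.solve(K,[uv[0],uv[1],1]); return -M.T@t,d/np.linalg.norm(d)
def plane(s,uv,z):
    c,d=ray(s,uv); return c+d*(z-c[2])/d[2]
def tri(s1,u1,s2,u2):
    c1,d1=ray(s1,u1);c2,d2=ray(s2,u2)
    a=np.linalg.lstsq(np.c_[d1,-d2],c2-c1,rcond=None)[0]
    p,q=c1+a[0]*d1,c2+a[1]*d2
    return (p+q)/2,np.linalg.norm(p-q)
def pix(s,P):
    K,M,t=cam(s); return cv2.projectPoints(np.float64(P).reshape(-1,3),np.ravel(s["rvec"]),t,K,None)[0][:,0]
def crop(s,x,y,w,h,k): return cv2.resize(s["color"][y:y+h,x:x+w],None,fx=k,fy=k,interpolation=cv2.INTER_CUBIC)
E
python3 - <<'E'
from h import *
t=snapshot("top"); s=snapshot("scene")
hsv=cv2.cvtColor(t["color"],cv2.COLOR_BGR2HSV)
print("camtop",ray(t,(320,240))[0],"scene",ray(s,(320,240))[0])
for n,(x,y,w,h) in dict(rest=(190,175,90,115),form=(335,180,170,100)).items():
    c=hsv[y:y+h,x:x+w]; m=((c[...,0]>8)&(c[...,0]<32)&(c[...,1]>90)&(c[...,2]>60)).astype(np.uint8)
    k=max(cv2.findContours(m,0,2)[0],key=cv2.contourArea)
    print(n,cv2.contourArea(k),[ (cv2.boxPoints(cv2.minAreaRect(k))+[x,y]).round(1).tolist()])
    for p in cv2.boxPoints(cv2.minAreaRect(k))+[x,y]: print(plane(t,p,12).round(1))
a=crop(t,190,175,90,115,4); b=crop(s,310,260,110,100,4)
im=np.zeros((460+300,800,3),np.uint8); im[:460,:360]=a; im[:400,360:800]=b
f=crop(t,335,180,160,100,2.5); g=crop(s,190,145,115,140,2.1)
im[460:460+250,:400]=f; im[460:460+294,410:410+g.shape[1]]=g
cv2.imwrite("pics/c1.png",im[:760]); cv2.imwrite("pics/c1.png",cv2.resize(im,(632,600),interpolation=3))
E
```

```text
camtop [510.61760712 -12.19785697 861.30399162] scene [1100.51864756  470.52521638  714.03712536]
rest 5376.5 [[[197.9, 189.5], [261.5, 185.7], [266.8, 274.5], [203.3, 278.3]]]
[666.9 237.2  12. ]
[673.3 115.3  12. ]
[503.4 104.9  12. ]
[497.1 225.1  12. ]
form 6468.0 [[[353.6, 254.9], [361.1, 189.7], [477.1, 203.1], [469.6, 268.3]]]
[539.2 -59.7  12. ]
[663.8 -75.6  12. ]
[ 636.1 -296.6   12. ]
[ 512.1 -278.6   12. ]
```

View pics/c1.png

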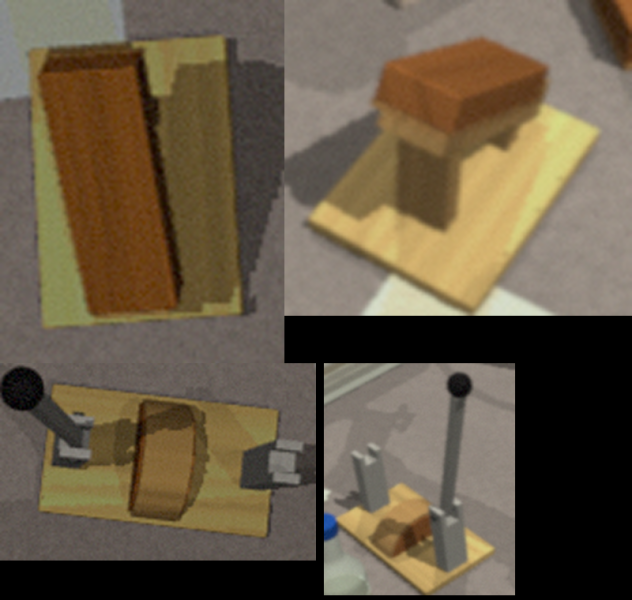

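The composite shows the block's top-face corners clearly in both views: top-view upper end (203.6,197.2) and (235.9,197.2), lower end (217.8,274.8) and (246.7,272.6). The form's yaw is about -0.125 and the rest's about +0.06. Next I'll triangulate the block and the ball.

```bash
python3 - <<'E'
from h import *
t=snapshot("top"); s=snapshot("scene")
T=np.float64([(203.6,197.2),(235.9,197.2),(217.8,274.8),(246.7,272.6)])
S=np.float64([(365.6,290.7),(342.8,279.6),(393.1,281.5),(371.9,272.3)])
P=[]
for a,b in zip(T,S):
    p,e=tri(t,a,s,b); P.append(p); print(p.round(1),e.round(1))
P=np.array(P); print("c",P.mean(0),"x",P[:2].mean(0)-P[2:].mean(0))
O=np.float64([(75,26,0),(75,-26,0),(-75,26,0),(-75,-26,0)])
for c,U in((t,T),(s,S)):
  K,M,tv=cam(c)
  for i in range(2):
    n,rv,tt,e=cv2.solvePnPGeneric(O,U,K,None,flags=cv2.SOLVEPNP_IPPE)
    if i<n:
      Rw=M.T@R.from_rotvec(rv[i].ravel()).as_matrix(); print("pnp",e[i],(M.T@(tt[i].ravel()-tv)).round(1),Rw.round(3).tolist())
# ball, both views
print("ball",tri(t,(346,193),s,(271.5,158)))
# predicted slope-frame
q=R.from_euler('z',0.06)*R.from_euler('y',-33,degrees=True)
f=np.array([585.2,170.6,0])
print("in rest frame",R.from_euler('z',-0.06).apply(P-f).round(1))
st=read_state(); Rt=R.from_rotvec(st["orientation"]); print(Rt.as_matrix().round(3))
w=snapshot("wrist"); print(w["mount"].round(3).tolist(), w["camera_matrix"].tolist())
E
```

```text
[630.1 194.2 133.9] 5.4
[629.6 142.8 129.9] 7.5
[504.  187.9  50.7] 0.6
[507.  136.8  49.1] 1.3
c [567.68663857 165.41832995  90.88389951] x [124.31431233   6.1300361   81.9743856 ]
pnp [0.40797482] [567.9 162.   99.8] [[0.83, -0.033, -0.557], [0.02, 0.999, -0.028], [0.557, 0.012, 0.83]]
pnp [1.00023642] [573.6 161.8 103.8] [[0.9, -0.063, 0.432], [0.232, 0.907, -0.351], [-0.369, 0.416, 0.831]]
pnp [0.15296241] [536.7 149.6  56. ] [[0.835, -0.057, -0.547], [0.045, 0.998, -0.035], [0.548, 0.004, 0.837]]
pnp [1.06417988] [545.4 150.3  61.3] [[-0.282, -0.442, 0.852], [-0.591, 0.779, 0.208], [-0.756, -0.445, -0.48]]
ball (array([605.03859605, -33.64013058, 312.1183667 ]), np.float64(2.0436185800012137))
in rest frame [[ 46.2  20.8 133.9]
 [ 42.6 -30.4 129.9]
 [-80.   22.2  50.7]
 [-80.1 -29.1  49.1]]
[[ 0.321 -0.947 -0.   ]
 [-0.947 -0.321  0.001]
 [-0.001 -0.    -1.   ]]
[[1.0, 0.0, 0.0, -0.186], [-0.0, 0.966, 0.258, -65.333], [-0.0, -0.258, 0.966, -142.737], [0.0, 0.0, 0.0, 1.0]] [[371.64829954431775, 0.0, 314.67022703502784], [0.0, 371.64829954431775, 231.96959374224832], [0.0, 0.0, 1.0]]
```

```bash
cat >> h.py <<'E'
def tool(zdir,xdir):
    z=np.array(zdir,float);z/=np.linalg.norm(z);x=np.array(xdir,float);x-=z*(x@z);x/=np.linalg.norm(x)
    return R.from_matrix(np.c_[x,np.cross(z,x),z])
def plan(p,Rg,st=None):
    """shift first in present axes, then turn; normalised totals and rows wanted"""
    st=st or read_state(); R0=R.from_rotvec(st["orientation"])
    d=R0.inv().apply(np.array(p)-st["eef_pos"])/150; r=(R0.inv()*Rg).as_rotvec()/1.5
    print("t",round(st["time"],2),"at",st["eef_pos"].round(1),"w",round(st["gripper_width"],1),"F",np.round(st["wrist_force"],1),
     "\n shift",d.round(4),"rows>=",np.ceil(np.linalg.norm(d)/.4167),"turn",r.round(4),"rows>=",np.ceil(np.linalg.norm(r)/.1245))
E
python3 - <<'E'
from h import *
n=np.array((-.544,-.030,.839)); T=tool(-n,(0.055,-1,0)); print(T.as_rotvec())
plan(np.array((520,160,250)),T)
E
```

```text
[-1.94004318  1.83622941 -0.54382317]
t 0.35 at [ 208.6 -615.4  231. ] w 85.3 F [-0.1 -0.2  0.6] 
 shift [-4.2292 -3.6258 -0.1238] rows>= 14.0 turn [0.3816 0.0526 0.1761] rows>= 4.0
```

>>> drive_tool(targets=[[[0, 0, 0], [-0.1762, -0.1511, -0.0052], 1], [[0, 0, 0], [-0.1762, -0.1511, -0.0052], 1], [[0, 0, 0], [-0.1762, -0.1511, -0.0052], 1], [[0, 0, 0], [-0.1762, -0.1511, -0.0052], 1], [[0, 0, 0], [-0.1762, -0.1511, -0.0052], 1], [[0, 0, 0], [-0.1762, -0.1511, -0.0052], 1], [[0, 0, 0], [-0.1762, -0.1511, -0.0052], 1], [[0, 0, 0], [-0.1762, -0.1511, -0.0052], 1]])

```text
time: 1.35
eef_pos: [313.0, -356.1, 237.8]
orientation: [2.553, -1.83, 0.001]
wrist_force: [1.4, -0.2, -0.0]
gripper_width: 85.2
```

>>> drive_tool(targets=[[[0, 0, 0], [-0.1762, -0.1511, -0.0052], 1], [[0, 0, 0], [-0.1762, -0.1511, -0.0052], 1], [[0, 0, 0], [-0.1762, -0.1511, -0.0052], 1], [[0, 0, 0], [-0.1762, -0.1511, -0.0052], 1], [[0, 0, 0], [-0.1762, -0.1511, -0.0052], 1], [[0, 0, 0], [-0.1762, -0.1511, -0.0052], 1], [[0, 0, 0], [-0.1762, -0.1511, -0.0052], 1], [[0, 0, 0], [-0.1762, -0.1511, -0.0052], 1]])

```text
time: 2.35
eef_pos: [416.8, -97.7, 244.1]
orientation: [-2.553, 1.83, -0.001]
wrist_force: [0.8, 0.1, 0.0]
gripper_width: 85.4
```

>>> drive_tool(targets=[[[0, 0, 0], [-0.1762, -0.1511, -0.0052], 1], [[0, 0, 0], [-0.1762, -0.1511, -0.0052], 1], [[0, 0, 0], [-0.1762, -0.1511, -0.0052], 1], [[0, 0, 0], [-0.1762, -0.1511, -0.0052], 1], [[0, 0, 0], [-0.1762, -0.1511, -0.0052], 1], [[0, 0, 0], [-0.1762, -0.1511, -0.0052], 1], [[0, 0, 0], [-0.1762, -0.1511, -0.0052], 1], [[0, 0, 0], [-0.1762, -0.1511, -0.0052], 1]])

```text
time: 3.35
eef_pos: [520.6, 160.8, 250.2]
orientation: [-2.553, 1.831, -0.001]
wrist_force: [0.3, -0.1, 0.0]
gripper_width: 85.5
```

>>> drive_tool(targets=[[[0.0954, 0.0132, 0.044], [0, 0, 0], 1], [[0.0954, 0.0132, 0.044], [0, 0, 0], 1], [[0.0954, 0.0132, 0.044], [0, 0, 0], 1], [[0.0954, 0.0132, 0.044], [0, 0, 0], 1], [[0, 0, 0], [0, 0, 0], 1]])

```text
time: 3.98
eef_pos: [520.5, 158.7, 248.7]
orientation: [-1.994, 1.842, -0.527]
wrist_force: [-0.5, 0.6, 0.2]
gripper_width: 85.6
```

```bash
python3 - <<'E'
from h import *
n=np.array((-.544,-.030,.839)); T=tool(-n,(0.055,-1,0))
plan(np.array((568,164.5,93))+60*n,T)
E
```

```text
t 3.98 at [520.5 158.7 248.7] w 85.6 F [-0.5  0.6  0.2] 
 shift [-0.0335  0.2711  0.6548] rows>= 2.0 turn [ 0.0271 -0.0051  0.0177] rows>= 1.0
```

>>> drive_tool(targets=[[[0, 0, 0], [-0.0084, 0.0678, 0.1637], 1], [[0, 0, 0], [-0.0084, 0.0678, 0.1637], 1], [[0, 0, 0], [-0.0084, 0.0678, 0.1637], 1], [[0, 0, 0], [-0.0084, 0.0678, 0.1637], 1], [[0.0271, -0.0051, 0.0177], [0, 0, 0], 1], [[0, 0, 0], [0, 0, 0], 1]])

```text
time: 4.72
eef_pos: [548.4, 167.8, 168.6]
orientation: [-1.95, 1.872, -0.528]
wrist_force: [-0.0, 0.2, 0.4]
gripper_width: 85.6
```

```bash
cat >> h.py <<'E'
def wray(w,st,uv):
    K=w["camera_matrix"]; a=np.array([(uv[0]-K[0,2])/K[0,0],(uv[1]-K[1,2])/K[1,1]]); r=np.linalg.norm(a)
    d=np.r_[a/r*np.sin(r),np.cos(r)]; M=w["mount"]; Rt=R.from_rotvec(st["orientation"])
    return Rt.apply(M[:3,3])+st["eef_pos"], Rt.apply(M[:3,:3]@d)
def wpix(w,st,P):
    M=w["mount"]; Rt=R.from_rotvec(st["orientation"]); K=w["camera_matrix"]
    q=(Rt.inv().apply(np.atleast_2d(P)-st["eef_pos"])-M[:3,3])@M[:3,:3]
    h=np.hypot(q[:,0],q[:,1]); r=np.arctan2(h,q[:,2]); return np.c_[K[0,2]+K[0,0]*r*q[:,0]/h,K[1,2]+K[1,1]*r*q[:,1]/h]
E
python3 - <<'E'
from h import *
st=read_state(); w=snapshot("wrist"); im=w["color"].copy()
n=np.array((-.544,-.030,.839)); T=tool(-n,(0.055,-1,0)); plan(np.array((568,164.5,93))+60*n,T,st)
bx=np.array((.838,.046,.545)); by=np.cross(n,bx)
c=np.array((568,164.5,93)); Q=[c+a*75*bx+b*26*by for a,b in((1,1),(1,-1),(-1,-1),(-1,1))]
p=wpix(w,st,Q); print(p.round(1))
for q in p: cv2.drawMarker(im,tuple(int(v) for v in q),(255,255,0),1,10,1)
cv2.imwrite("pics/w1.png",im)
E
```

```text
t 4.72 at [548.4 167.8 168.6] w 85.6 F [-0.   0.2  0.4] 
 shift [0.0297 0.1629 0.0981] rows>= 1.0 turn [ 0.0208 -0.0085 -0.0069] rows>= 1.0
[[275.1 158. ]
 [365.  157.2]
 [357.1 371. ]
 [284.9 372.4]]
```

View pics/w1.png

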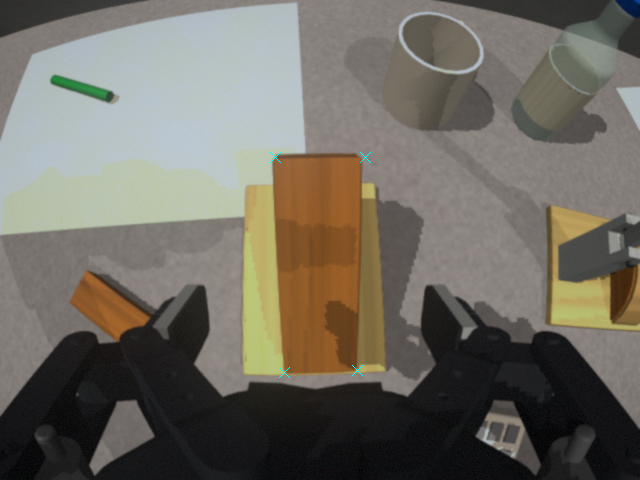

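The wrist view shows the block's top face at x 273–361 (upper end, row 156) and 283–357 (lower end, row 372). That is within about 2 px of my prediction, so the centre is confirmed at about (568,165.5,92).

```bash
python3 - <<'E'
from h import *
n=np.array((-.5435,-.0335,.839)); T=tool(-n,(0.062,-1,0)); c=np.array((568,165.5,92))
print(read_state()["q"].round(3))
plan(c+40*n,T); plan(c-30*n,T)
E
```

```text
[-0.743  0.471  0.415  2.185  0.896  0.015 -2.839]
t 4.78 at [547.9 167.6 168.4] w 85.5 F [-0.9 -0.  -0.5] 
 shift [0.021  0.1576 0.2383] rows>= 1.0 turn [ 0.0211 -0.0109 -0.0104] rows>= 1.0
t 4.78 at [547.9 167.6 168.4] w 85.5 F [-0.9 -0.  -0.5] 
 shift [0.0132 0.1429 0.7047] rows>= 2.0 turn [ 0.0211 -0.0109 -0.0104] rows>= 1.0
```

The tilted approach ran into the joint 6 and joint 7 limits. I'll back off and grasp with less tilt instead.

>>> drive_tool(targets=[[[0, 0, 0], [0, -0.1, -0.25], 1], [[-0.06, 0, 0], [0, 0, -0.1], 1], [[-0.06, 0, 0], [0, 0, 0], 1], [[-0.06, 0, 0], [0, 0, 0], 1], [[-0.06, 0, 0], [0, 0, 0], 1], [[0, 0, 0], [0, 0, 0], 1]])

```text
time: 5.52
eef_pos: [536.9, 166.1, 217.3]
orientation: [-2.156, 2.077, -0.221]
wrist_force: [-0.9, 0.4, -0.1]
gripper_width: 85.3
```

```bash
python3 - <<'E'
from h import *
n=np.array((-.5435,-.0335,.839)); c=np.array((568,165.5,92))
st=read_state(); print(st["q"].round(3), R.from_rotvec(st["orientation"]).as_matrix().round(3).tolist())
u=np.array((np.cos(.062),np.sin(.062),0))
for a in (.25,.15):
    z=np.sin(a)*u-np.array((0,0,np.cos(a))); plan(c-8*n-40*z,tool(z,(.062,-1,0)))
E
```

```text
[-0.112  0.436 -0.383  1.86   0.378  0.724 -2.248] [[0.036, -0.979, 0.201], [-0.999, -0.037, -0.001], [0.009, -0.201, -0.979]]
t 5.53 at [536.9 166.1 217.3] w 85.3 F [-0.9  0.4 -0.1] 
 shift [ 0.0071 -0.0416  0.6433] rows>= 2.0 turn [ 0.0316 -0.0096 -0.0155] rows>= 1.0
t 5.53 at [536.9 166.1 217.3] w 85.3 F [-0.9  0.4 -0.1] 
 shift [ 0.0065 -0.0682  0.6433] rows>= 2.0 turn [-0.035  -0.0088 -0.0159] rows>= 1.0
```

```bash
python3 - <<'E'
from h import *
n=np.array((-.5435,-.0335,.839)); c=np.array((568,165.5,92))
u=np.array((np.cos(.062),np.sin(.062),0)); a=.2
z=np.sin(a)*u-np.array((0,0,np.cos(a))); plan(c-8*n+22*z,tool(z,(.062,-1,0)))
E
```

```text
t 5.53 at [536.9 166.1 217.3] w 85.3 F [-0.9  0.4 -0.1] 
 shift [ 0.0011 -0.0538  1.0562] rows>= 3.0 turn [-0.0017 -0.0092 -0.0157] rows>= 1.0
```

>>> drive_tool(targets=[[[-0.0017, -0.0092, -0.0157], [0, 0, 0], 1], [[0, 0, 0], [0.001, -0.0108, 0.16], 1], [[0, 0, 0], [0.001, -0.0108, 0.16], 1], [[0, 0, 0], [0.001, -0.0108, 0.16], 1], [[0, 0, 0], [0.001, -0.0108, 0.16], 1], [[0, 0, 0], [0, 0, 0], 1]])

```text
time: 6.28
eef_pos: [558.7, 167.3, 121.9]
orientation: [-2.188, 2.046, -0.202]
wrist_force: [-0.0, 0.1, 1.1]
gripper_width: 85.4
```

```bash
python3 - <<'E'
from h import *
n=np.array((-.5435,-.0335,.839)); c=np.array((568,165.5,92))
u=np.array((np.cos(.062),np.sin(.062),0)); a=.2
z=np.sin(a)*u-np.array((0,0,np.cos(a))); plan(c-8*n+22*z,tool(z,(.062,-1,0))); print(read_state()["q"].round(2))
E
```

```text
t 6.28 at [558.7 167.3 121.9] w 85.4 F [-0.   0.1  1.1] 
 shift [ 0.0153 -0.0426  0.4036] rows>= 1.0 turn [ 0.0042 -0.0016  0.0036] rows>= 1.0
[-0.16  0.59 -0.31  1.91  0.48  0.53 -2.3 ]
```

>>> drive_tool(targets=[[[0.0042, -0.0016, 0.0036], [0.0038, -0.0107, 0.1009], 1], [[0, 0, 0], [0.0038, -0.0107, 0.1009], 1], [[0, 0, 0], [0.0038, -0.0107, 0.1009], 1], [[0, 0, 0], [0.0038, -0.0107, 0.1009], 1], [[0, 0, 0], [0, 0, 0], 1]])

```text
time: 6.9
eef_pos: [578.7, 166.2, 63.9]
orientation: [-2.175, 2.048, -0.206]
wrist_force: [-0.2, -0.6, 0.9]
gripper_width: 85.5
```

>>> drive_tool(targets=[[[0, 0, 0], [0, 0, 0], 0.5], [[0, 0, 0], [0, 0, 0], 0.5], [[0, 0, 0], [0, 0, 0], 0.5], [[0, 0, 0], [0, 0, 0], 0.5], [[0, 0, 0], [0, 0, 0], 0.5], [[0, 0, 0], [0, 0, 0], 0.5], [[0, 0, 0], [0, 0, 0], 0.5]], squeeze=50)

```text
time: 7.78
eef_pos: [579.4, 166.9, 66.2]
orientation: [-2.173, 2.045, -0.208]
wrist_force: [-1.6, -0.3, 5.7]
gripper_width: 51.3
```

>>> drive_tool(targets=[[[0, 0, 0], [0, 0, 0], 0.4], [[0, 0, 0], [0, -0.01, -0.05], 0.4], [[0, 0, 0], [0, -0.02, -0.1], 0.4], [[0, 0, 0], [0, -0.03, -0.15], 0.4], [[0, 0, 0], [0, -0.04, -0.2], 0.4], [[0, 0, 0], [0, -0.04, -0.2], 0.4], [[0, 0, 0], [0, -0.04, -0.2], 0.4], [[0, 0, 0], [0, 0, 0], 0.4]], squeeze=70)

```text
time: 8.78
eef_pos: [580.0, 167.0, 206.5]
orientation: [-2.168, 2.042, -0.212]
wrist_force: [0.2, 0.3, -1.2]
gripper_width: 51.0
```

```bash
python3 - <<'E'
from h import *
st=read_state(); w=snapshot("wrist"); cv2.imwrite("pics/w2.png",w["color"]); print(st["q"].round(2))
E
```

```text
[-0.08  0.51 -0.4   1.78  0.39  0.73 -2.2 ]
```

View pics/w2.png

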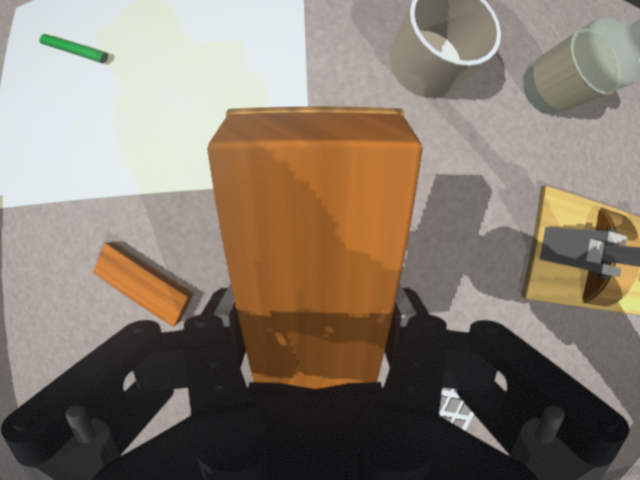

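The wrist view shows the block gripped. Its upper-end top corners are at (210,147) and (421,147), and the lower corners of its end face at about (229,109) and (405,109).

```bash
python3 - <<'E'
from h import *
st=read_state(); w=dict(camera_matrix=np.array([[371.648,0,314.670],[0,371.648,231.970],[0,0,1]]),mount=np.array([[1,0,0,-.186],[0,.966,.258,-65.333],[0,-.258,.966,-142.737],[0,0,0,1]]))
s0=dict(orientation=np.zeros(3),eef_pos=np.zeros(3))
d=[wray(w,s0,u) for u in((210,147),(421,147),(229,109),(405,109))]
c=d[0][0]; D=[x[1]/np.linalg.norm(x[1]) for x in d]
for i in(0,2):
    k=52/np.linalg.norm(D[i]-D[i+1]); A,B=c+k*D[i],c+k*D[i+1]; print(A.round(1),B.round(1),((A+B)/2).round(1))
E
```

```text
[-26.  -63.  -52.8] [ 26.  -63.  -52.9] [  0.  -63.  -52.8]
[-25.5 -73.7 -33.1] [ 26.5 -73.7 -33.4] [  0.5 -73.7 -33.2]
```

```bash
python3 - <<'E'
from h import *
K=np.array([[371.648,0,314.670],[0,371.648,231.970],[0,0,1]]);w=dict(camera_matrix=K,mount=np.array([[1,0,0,-.186],[0,.966,.258,-65.333],[0,-.258,.966,-142.737],[0,0,0,1]]))
s0=dict(orientation=np.zeros(3),eef_pos=np.zeros(3))
im=cv2.imread("pics/w2.png"); hsv=cv2.cvtColor(im,cv2.COLOR_BGR2HSV)
m=(hsv[...,0]<22)&(hsv[...,1]>140)&(hsv[...,2]>45)
for v in range(150,391,12):
    r=np.flatnonzero(m[v,200:430])+200
    a,b=r[0],r[-1]+1
    (c,d1),(c,d2)=wray(w,s0,(a,v)),wray(w,s0,(b,v)); d1/=np.linalg.norm(d1);d2/=np.linalg.norm(d2)
    # depth such that x-separation is 52 (edges parallel to tool yz-plane)
    e1,e2=d1/np.hypot(*d1[1:]),d2/np.hypot(*d2[1:]); k=52/(e2[0]-e1[0]); print(v,a,b,(c+k*(e1+e2)/2).round(1))
E
```

```text
150 210 421 [  0.  -62.2 -52.9]
162 211 419 [ -0.1 -59.2 -51.9]
174 213 418 [  0.  -56.  -50.9]
186 215 416 [  0.  -52.8 -49.5]
198 216 414 [ -0.1 -49.4 -48.7]
210 218 412 [ -0.1 -45.9 -47.3]
222 220 410 [ -0.1 -42.3 -46. ]
234 222 408 [ -0.1 -38.5 -44.6]
246 225 406 [  0.1 -34.5 -42.7]
258 227 404 [  0.1 -30.4 -41.4]
270 229 401 [ -0.1 -25.9 -39.5]
282 232 399 [  0.1 -21.1 -37.5]
294 234 397 [  0.1 -16.4 -36.2]
306 235 395 [ -0.1 -11.8 -35.6]
318 238 393 [  0.1  -6.3 -33.7]
330 241 390 [  0.1  -0.1 -30.9]
342 244 387 [  0.1   6.7 -28. ]
354 248 383 [  0.1  15.3 -23.1]
366 251 380 [  0.2  23.4 -19.8]
378 254 377 [  0.2  32.4 -16.2]Traceback (most recent call last):
  File "<stdin>", line 8, in <module>
IndexError: index 0 is out of bounds for axis 0 with size 0
```

Clean fit: the block's pitch in the tool is 0.372 and its sole centre sits at tool (0,-3.3,0.3). Next I'll go around the keeper on the robot side and look at the crown from there.

```bash
cat >> h.py <<'E'
PHI=.372; SOLE=np.array((0,-3.3,.3))
def place(yaw,phi=PHI):
    fx=np.array((np.cos(yaw),np.sin(yaw),0)); fy=np.array((-np.sin(yaw),np.cos(yaw),0)); c,s=np.cos(phi),np.sin(phi)
    B=np.c_[(-1,0,0),(0,-c,-s),(0,s,-c)]  # tool coords of fy,fx,up
    return R.from_matrix(np.c_[fy,fx,(0,0,1)]@B.T)
E
python3 - <<'E'
from h import *
T=place(-.125); print(T.as_matrix().round(3).tolist(),np.linalg.det(T.as_matrix()))
plan((440,-40,230),T)
E
```

```text
[[-0.125, -0.924, -0.361], [-0.992, 0.116, 0.045], [-0.0, 0.363, -0.932]] 0.9999999999999991
t 8.82 at [578.7 166.3 204.4] w 51.4 F [ 0.3 -0.5 -1.7] 
 shift [ 1.3169  0.9486 -0.3759] rows>= 4.0 turn [-0.3842 -0.0089  0.1248] rows>= 4.0
```

>>> drive_tool(targets=[[[0, 0, 0], [0.1646, 0.1186, -0.047], 0.4], [[0, 0, 0], [0.1646, 0.1186, -0.047], 0.4], [[0, 0, 0], [0.1646, 0.1186, -0.047], 0.4], [[0, 0, 0], [0.1646, 0.1186, -0.047], 0.4], [[0, 0, 0], [0.1646, 0.1186, -0.047], 0.4], [[0, 0, 0], [0.1646, 0.1186, -0.047], 0.4], [[0, 0, 0], [0.1646, 0.1186, -0.047], 0.4], [[0, 0, 0], [0.1646, 0.1186, -0.047], 0.4]])

```text
time: 9.82
eef_pos: [437.9, -40.9, 228.0]
orientation: [-2.175, 2.048, -0.204]
wrist_force: [0.0, -0.4, -1.7]
gripper_width: 50.9
```

>>> drive_tool(targets=[[[-0.064, -0.0015, 0.0208], [0, 0, 0], 0.4], [[-0.064, -0.0015, 0.0208], [0, 0, 0], 0.4], [[-0.064, -0.0015, 0.0208], [0, 0, 0], 0.4], [[-0.064, -0.0015, 0.0208], [0, 0, 0], 0.4], [[-0.064, -0.0015, 0.0208], [0, 0, 0], 0.4], [[-0.064, -0.0015, 0.0208], [0, 0, 0], 0.4], [[0, 0, 0], [0, 0, 0], 0.4]])

```text
time: 10.7
eef_pos: [440.0, -40.2, 227.1]
orientation: [1.895, -2.148, -0.409]
wrist_force: [-0.3, 0.6, -0.8]
gripper_width: 51.1
```

```bash
python3 - <<'E'
from h import *
st=read_state(); plan((440,-40,230),place(-.125),st); print(st["q"].round(2))
w=snapshot("wrist"); cv2.imwrite("pics/w3.png",w["color"])
np.save("w3.npy",np.r_[st["eef_pos"],st["orientation"]])
E
```

```text
t 10.7 at [440.  -40.2 227.1] w 51.1 F [-0.3  0.6 -0.8] 
 shift [-0.0015  0.0069 -0.0177] rows>= 1.0 turn [ 0.0029 -0.0003  0.0001] rows>= 1.0
[ 0.35  0.53 -0.44  1.73  0.15  1.31 -1.84]
```

View pics/w3.png

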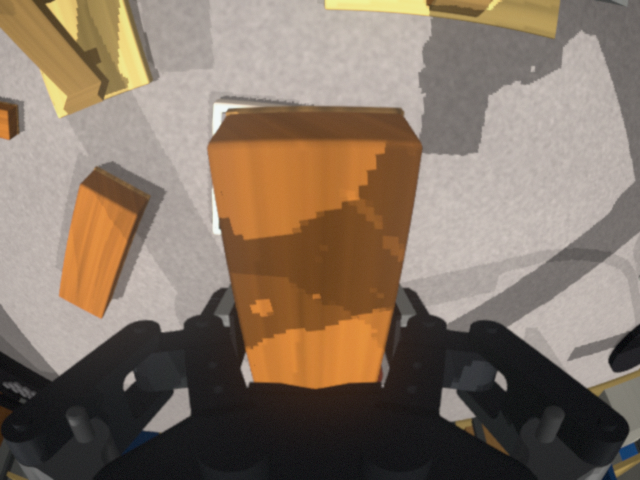

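The camera now looks back toward the robot, so the crown is out of view: only the edge of the form's base shows at the top, around (440,10). I'll overlay the form predicted from the first top and scene images instead.

```bash
python3 - <<'E'
from h import *
t=snapshot("top"); s=snapshot("scene"); 
c=np.array((587.8,-177.6,0)); Y=R.from_euler('z',-.125)
base=[(62.5,110,12),(62.5,-110,12),(-62.5,-110,12),(-62.5,110,12)]
cr=[(0,25,55),(0,-25,55)]; ends=[(57.5,25,12),(57.5,-25,12),(-57.5,-25,12),(-57.5,25,12)]
th=np.linspace(-1.28,1.28,25)
out=[]
for n,cm,(x,y,w,h,k) in(("top0",t,(340,170,160,110,5)),("scene0",s,(190,145,110,145,4))):
    im=cv2.imread(f"pics/{n}.png")[y:y+h,x:x+w]; im=cv2.resize(im,None,fx=k,fy=k,interpolation=2)
    f=lambda P:((pix(cm,Y.apply(np.float64(P))+c)-[x,y]+.5)*k-.5).round().astype(np.int32)
    cv2.polylines(im,[f(base)],True,(255,255,0),1); cv2.polylines(im,[f(cr)],False,(0,0,255),1)
    for yy in(25,-25): cv2.polylines(im,[f([(60*np.sin(a),yy,60*np.cos(a)-5) for a in th])],False,(0,255,0),1)
    out.append(im)
a,b=out; b=cv2.resize(b,None,fx=.95,fy=.95); H=max(a.shape[0],b.shape[0]); a=a[:,:800]
cv2.imwrite("pics/o1.png",cv2.resize(np.hstack([np.pad(a,((0,H-a.shape[0]),(0,0),(0,0))),np.pad(b,((0,H-b.shape[0]),(0,0),(0,0)))]),None,fx=.65,fy=.65,interpolation=3))
E
```

```text
(no output)
```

View pics/o1.png

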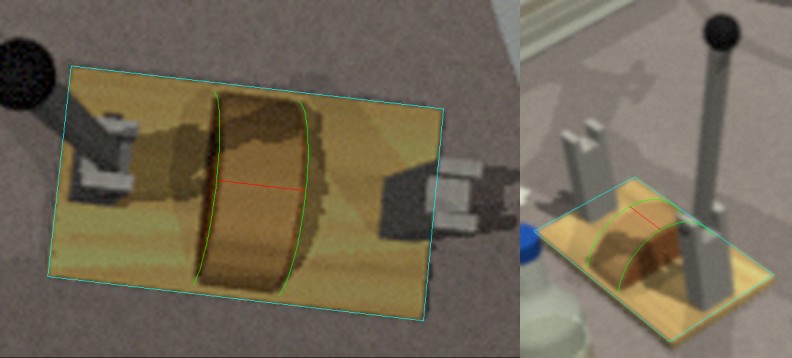

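The overlay matches both views to about 1 px: crown edges at x≈217 and 303, base corners at (71,66) and (423,320). I'll proceed over the crown.

```bash
cat >> h.py <<'E'
C=np.array((587.8,-178,55)); YAW=-.125
def above(h,dx=0,C=C,phi=PHI):
    T=place(YAW,phi); p=C+[0,0,h]+R.from_euler('z',YAW).apply((dx,0,0))-T.apply(SOLE); plan(p,T); return p
E
python3 - <<'E'
from h import *
p=C+[-148,18,175]-place(YAW).apply(SOLE); plan(p,place(YAW))
print(place(YAW).inv().apply([148,-18,0])/150, place(YAW).inv().apply([0,0,-100])/150)
E
```

```text
t 10.85 at [438.9 -39.9 228.8] w 51.1 F [ 0.  -0.  -0.6] 
 shift [ 0.7939 -0.0732 -0.0469] rows>= 2.0 turn [ 0.0015 -0.0008  0.0006] rows>= 1.0
[-0.00394868 -0.9259468  -0.3612728 ] [ 1.85037171e-17 -2.42319575e-01  6.21068167e-01]
```

>>> drive_tool(targets=[[[0, 0, 0], [0.1985, -0.0183, -0.0117], 0.4], [[0, 0, 0], [0.1985, -0.0183, -0.0117], 0.4], [[0, 0, 0], [0.1985, -0.0183, -0.0117], 0.4], [[0, 0, 0], [0.1985, -0.0183, -0.0117], 0.4], [[0, 0, 0], [0, -0.2315, -0.0903], 0.4], [[0, 0, 0], [0, -0.2315, -0.0903], 0.4], [[0, 0, 0], [0, -0.2315, -0.0903], 0.4], [[0, 0, 0], [0, -0.2315, -0.0903], 0.4]])

```text
time: 11.85
eef_pos: [586.1, -178.4, 232.1]
orientation: [1.897, -2.149, -0.404]
wrist_force: [-0.1, -0.3, -0.1]
gripper_width: 50.8
```

>>> drive_tool(targets=[[[0, 0, 0], [0, -0.0606, 0.1553], 0.4], [[0, 0, 0], [0, -0.0606, 0.1553], 0.4], [[0, 0, 0], [0, -0.0606, 0.1553], 0.4], [[0, 0, 0], [0, -0.0606, 0.1553], 0.4], [[0, 0, 0], [0, -0.0606, 0.1553], 0.4], [[0, 0, 0], [0, 0, 0], 0.4]])

```text
time: 12.6
eef_pos: [583.3, -178.1, 105.1]
orientation: [1.895, -2.146, -0.41]
wrist_force: [0.2, 0.2, -1.1]
gripper_width: 50.9
```

```bash
python3 - <<'E'
from h import *
above(5); print(read_state()["q"].round(2))
t=snapshot("top");s=snapshot("scene")
a=crop(t,340,150,180,140,3);b=crop(s,180,130,140,140,3)
cv2.imwrite("pics/p1.png",cv2.resize(np.hstack([a,b]),None,fx=.83,fy=.83,interpolation=3))
E
```

```text
t 12.6 at [ 583.3 -178.1  105.1] w 50.9 F [ 0.2  0.2 -1.1] 
 shift [-0.0047 -0.1165  0.2668] rows>= 1.0 turn [ 0.0042 -0.0005  0.0006] rows>= 1.0
[ 0.41  0.9  -0.35  1.33  0.28  1.35 -1.68]
```

View pics/p1.png

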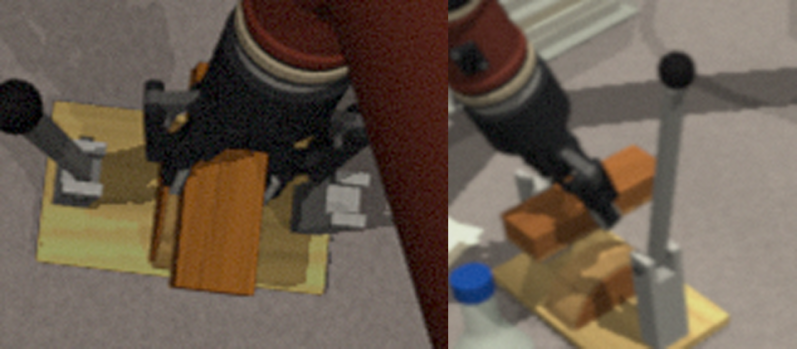

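The block is level above the crown, between the posts and clear of them. I'll descend slowly.

>>> drive_tool(targets=[[[0.0042, 0, 0], [-0.0012, -0.0291, 0.0667], 0.4], [[0, 0, 0], [-0.0012, -0.0291, 0.0667], 0.4], [[0, 0, 0], [-0.0012, -0.0291, 0.0667], 0.4], [[0, 0, 0], [-0.0012, -0.0291, 0.0667], 0.4], [[0, 0, 0], [0, 0, 0], 0.4], [[0, 0, 0], [0, 0, 0], 0.4]])

```text
time: 13.45
eef_pos: [587.5, -177.8, 62.9]
orientation: [1.9, -2.153, -0.399]
wrist_force: [0.2, -0.1, -0.8]
gripper_width: 50.9
```

```bash
python3 - <<'E'
from h import *
above(0)
st=read_state(); T=R.from_rotvec(st["orientation"]); print("block up", T.apply([0,np.sin(PHI),-np.cos(PHI)]).round(3), "blockx",T.apply([0,-np.cos(PHI),-np.sin(PHI)]).round(3))
E
```

```text
t 13.45 at [ 587.5 -177.8   62.9] w 50.9 F [ 0.2 -0.1 -0.8] 
 shift [0.0012 0.0009 0.0464] rows>= 1.0 turn [-0.0032 -0.0005  0.0001] rows>= 1.0
block up [-0.005  0.001  1.   ] blockx [ 0.992 -0.124  0.005]
```

>>> drive_tool(targets=[[[-0.003, 0, 0], [0.0012, -0.005, 0.0125], 0.4], [[0, 0, 0], [0, -0.005, 0.0125], 0.4], [[0, 0, 0], [0, 0, 0], 0.4], [[0, 0, 0], [0, -0.0024, 0.0062], 0.4], [[0, 0, 0], [0, 0, 0], 0.4]])

```text
time: 14.08
eef_pos: [587.2, -178.0, 57.8]
orientation: [1.897, -2.15, -0.404]
wrist_force: [0.7, 0.3, -1.1]
gripper_width: 51.2
```

>>> drive_tool(targets=[[[0, 0, 0], [0, -0.0024, 0.0062], 0.4], [[0, 0, 0], [0, 0, 0], 0.4], [[0, 0, 0], [0, 0, 0], 0.4]])

```text
time: 14.45
eef_pos: [587.3, -178.0, 56.8]
orientation: [1.897, -2.15, -0.404]
wrist_force: [0.1, -0.3, -1.3]
gripper_width: 50.8
```

>>> drive_tool(targets=[[[0, 0, 0], [0, -0.0012, 0.0047], 0.4], [[0, 0, 0], [0, 0, 0], 0.4], [[0, 0, 0], [0, 0, 0], 0.4]])

```text
time: 14.82
eef_pos: [587.2, -178.0, 56.1]
orientation: [1.897, -2.15, -0.404]
wrist_force: [0.2, -0.4, -0.7]
gripper_width: 50.9
```

>>> drive_tool(targets=[[[0, 0, 0], [0, -0.0018, 0.0047], 0.4], [[0, 0, 0], [0, 0, 0], 0.4], [[0, 0, 0], [0, 0, 0], 0.4]])

```text
time: 15.2
eef_pos: [587.2, -178.0, 55.3]
orientation: [1.897, -2.15, -0.404]
wrist_force: [0.2, 0.3, -2.2]
gripper_width: 51.0
```

>>> drive_tool(targets=[[[0, 0, 0], [0, -0.0018, 0.0047], 0.4], [[0, 0, 0], [0, 0, 0], 0.4], [[0, 0, 0], [0, 0, 0], 0.4]])

```text
time: 15.58
eef_pos: [587.2, -178.0, 54.6]
orientation: [1.897, -2.15, -0.404]
wrist_force: [-0.2, -0.0, -0.7]
gripper_width: 50.9
```

>>> drive_tool(targets=[[[0, 0, 0], [0, -0.0018, 0.0047], 0.4], [[0, 0, 0], [0, 0, 0], 0.4], [[0, 0, 0], [0, 0, 0], 0.4]])

```text
time: 15.95
eef_pos: [587.2, -178.0, 53.8]
orientation: [1.897, -2.15, -0.404]
wrist_force: [-0.3, 0.7, -1.4]
gripper_width: 51.1
```

>>> drive_tool(targets=[[[0, 0, 0], [0, -0.0018, 0.0047], 0.4], [[0, 0, 0], [0, 0, 0], 0.4], [[0, 0, 0], [0, 0, 0], 0.4]])

```text
time: 16.32
eef_pos: [587.2, -178.0, 53.1]
orientation: [1.897, -2.15, -0.404]
wrist_force: [-0.2, -0.2, -1.4]
gripper_width: 51.0
```

```bash
python3 - <<'E'
from h import *
for i in range(1): st=read_state(); print(st["wrist_force"].round(2),st["ft_torque"].round(3))
t=snapshot("top");s=snapshot("scene")
cv2.imwrite("pics/top2.png",t["color"]);cv2.imwrite("pics/scene2.png",s["color"])
b=crop(s,200,150,90,120,5)
cv2.imwrite("pics/p2.png",b)
E
```

```text
[-0.24 -0.25 -1.36] [-0.044 -0.474 -0.001]
```

View pics/p2.png

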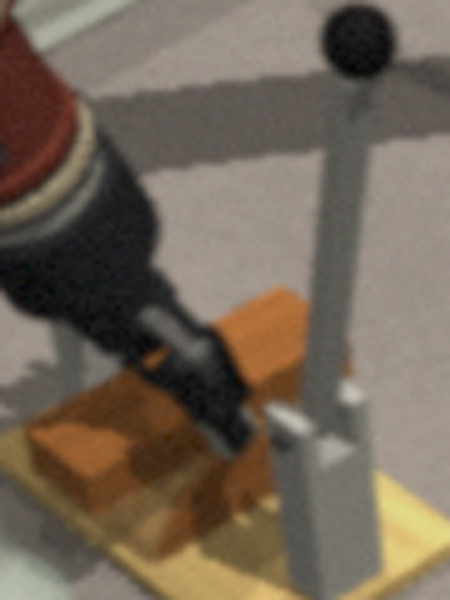

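```bash
python3 - <<'E'
from h import *
s=snapshot("scene"); t=snapshot("top"); st=read_state(); T=R.from_rotvec(st["orientation"])
sole=st["eef_pos"]+T.apply(SOLE); print("sole est",sole.round(1))
top=sole+[0,0,28]
obs=np.float64([(205,236.4),(220,245.6),(257,207.6),(270,218)])
Y=R.from_euler('z',YAW); O=np.float64([(75,-26,0),(75,26,0),(-75,-26,0),(-75,26,0)])
print(pix(s,Y.apply(O)+top).round(1).tolist()); print(obs.tolist())
# height-solve: rays at +-x end, intersect vertical plane x/y known -> z via closest point to long vertical line
for o,u in zip(O,obs):
    P=Y.apply(o)+top; c,d=ray(s,u); A=np.c_[d,-np.array((0,0,1.))]; k=np.linalg.lstsq(A,P-c,rcond=None)[0]; print("z",(P[2]+k[1]).round(1),"res",(c+d*k[0]-P-[0,0,k[1]]).round(1))
E
```

```text
sole est [ 590.1 -178.4   51.6]
[[204.1, 234.8], [217.4, 245.4], [256.2, 206.6], [269.9, 215.6]]
[[205.0, 236.4], [220.0, 245.6], [257.0, 207.6], [270.0, 218.0]]
z 74.7 res [-1.   0.6 -0. ]
z 77.6 res [-4.4  3.1  0. ]
z 76.4 res [-1.3  1.1 -0. ]
z 72.6 res [ 0.3 -0.2  0. ]
```

>>> drive_tool(targets=[[[0, 0, 0], [0, -0.0018, 0.0047], 0.4], [[0, 0, 0], [0, 0, 0], 0.4], [[0, 0, 0], [0, 0, 0], 0.4]])

```text
time: 16.9
eef_pos: [587.3, -178.0, 52.7]
orientation: [1.897, -2.15, -0.404]
wrist_force: [-0.2, -0.7, 2.4]
gripper_width: 50.9
```

Contact: the vertical force changed from -1.4 to +2.4 N. My x drifted about 2 mm because I descended vertically, so I'll measure the block's x from the cameras at the known height.

```bash
python3 - <<'E'
from h import *
s=snapshot("scene"); t=snapshot("top"); Yi=R.from_euler('z',-YAW)
obs=np.float64([(205,236.4),(220,245.6),(257,207.6),(270,218)])
P=np.array([plane(s,u,83.6) for u in obs]); print(Yi.apply(P-[587.8,-178,0]).round(1).tolist(), "mean",Yi.apply(P.mean(0)-[587.8,-178,0]).round(1))
im=t["color"]; hsv=cv2.cvtColor(im,cv2.COLOR_BGR2HSV)
for u in range(404,450,4):
    col=hsv[225:290,u]; print(u,[f"{a[0]}/{a[1]}/{a[2]}" for a in col[28:50:2]])
cv2.imwrite("pics/top3.png",im)
E
```

```text
[[81.2, -15.3, 83.6], [75.9, 34.8, 83.6], [-68.4, -16.8, 83.6], [-63.8, 37.4, 83.6]] mean [ 6.2 10.  83.6]
404 ['16/215/63', '12/203/64', '10/182/59', '15/182/59', '12/212/65', '13/109/77', '13/23/131', '13/28/129', '11/36/122', '11/37/117', '15/29/125']
408 ['15/208/125', '14/183/127', '15/196/122', '15/204/121', '14/193/127', '13/208/86', '6/29/123', '11/35/124', '10/31/122', '14/35/124', '15/38/121']
412 ['15/191/132', '16/216/130', '15/216/130', '15/188/134', '14/203/132', '16/226/123', '11/24/115', '6/32/127', '14/43/124', '18/27/124', '10/33/117']
416 ['15/195/128', '15/213/127', '15/187/131', '14/198/134', '16/208/131', '15/188/137', '13/39/105', '7/27/124', '10/25/123', '14/34/127', '15/29/123']
420 ['16/208/129', '15/199/131', '15/193/131', '14/195/131', '14/181/134', '15/214/132', '11/112/91', '8/24/126', '12/38/122', '12/31/124', '9/29/122']
424 ['14/186/136', '15/216/136', '14/186/140', '14/182/139', '15/189/139', '15/195/136', '14/155/94', '9/28/126', '12/31/122', '12/32/120', '9/36/121']
428 ['14/198/139', '16/201/136', '14/189/136', '16/207/132', '14/185/134', '15/206/135', '14/194/122', '11/25/110', '7/28/118', '8/32/126', '16/35/125']
432 ['14/187/134', '14/192/133', '14/187/134', '15/206/135', '15/204/136', '15/215/139', '14/181/142', '13/37/124', '14/36/122', '8/33/123', '16/35/123']
436 ['21/137/108', '20/134/118', '20/129/119', '21/126/125', '21/142/120', '20/140/113', '9/35/118', '15/34/121', '9/32/128', '13/28/126', '17/28/127']
440 ['19/147/113', '20/125/122', '20/133/121', '20/139/121', '19/135/123', '20/143/116', '14/50/108', '11/34/128', '14/30/126', '16/38/127', '13/37/125']
444 ['22/138/109', '22/134/118', '19/133/127', '19/133/125', '20/143/123', '20/138/120', '21/110/116', '8/32/126', '13/33/122', '8/31/122', '13/25/121']
448 ['23/118/158', '27/103/158', '30/111/152', '32/104/157', '30/97/158', '28/104/157', '21/125/151', '18/29/116', '5/27/125', '10/36/126', '9/37/118']
```

```bash
python3 - <<'E'
from h import *
s=snapshot("scene"); t=snapshot("top"); Yi=R.from_euler('z',-YAW)
for z in(83,75): print(z,[Yi.apply(plane(t,u,z)-[587.8,-178,0]).round(1).tolist() for u in((412,264.3),(420,265.2),(428,266.4),(406.5,262),(435,262))])
# same-image reference: form base -x edge, right part
im=t["color"].astype(int)
hsv=cv2.cvtColor(t["color"],cv2.COLOR_BGR2HSV)
for u in(440,446,452,458,464):
    v=np.flatnonzero(hsv[240:285,u,1]>75)[-1]+240+.5; print(u,v,Yi.apply(plane(t,(u,v),6)-[587.8,-178,0]).round(1), Yi.apply(plane(t,(u,v),12)-[587.8,-178,0]).round(1))
b=crop(s,195,195,80,80,7); a=crop(t,380,200,80,80,7)
cv2.imwrite("pics/p3.png",cv2.resize(np.hstack([a,b]),(800,400),interpolation=3))
E
```

```text
83 [[-70.3, 12.6, 83.0], [-70.2, -1.4, 83.0], [-70.7, -15.3, 83.0], [-67.4, 22.4, 83.0], [-61.7, -26.6, 83.0]]
75 [[-70.0, 11.1, 75.0], [-69.9, -3.0, 75.0], [-70.4, -17.1, 75.0], [-67.1, 21.1, 75.0], [-61.3, -28.5, 75.0]]
440 264.5 [-61.8 -54.5   6. ] [-62. -53.  12.]
446 265.5 [-62.3 -66.    6. ] [-62.6 -64.5  12. ]
452 266.5 [-62.9 -77.6   6. ] [-63.1 -75.9  12. ]
458 266.5 [-61.6 -88.9   6. ] [-61.8 -87.2  12. ]
464 267.5 [ -62.1 -100.4    6. ] [-62.4 -98.6  12. ]
```

View pics/p3.png

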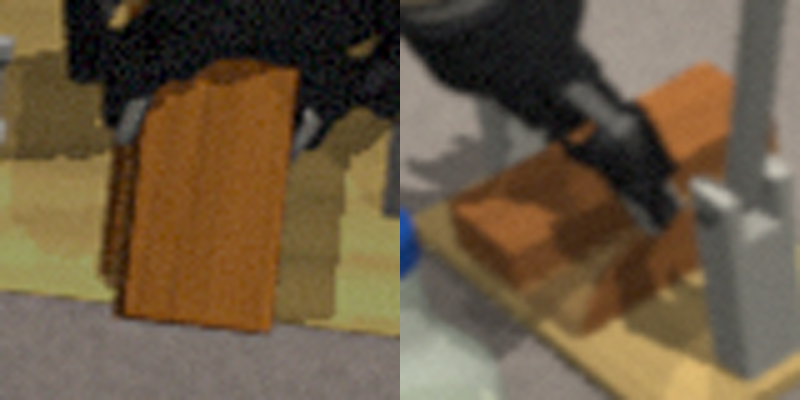

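The top view puts the block's -x end at form x = -70.4, where it should be -75, while the base edge checks out at -62.3. So the block sits about 4.5 mm too far along +x. I'll lift it, shift it and lower it again.

>>> drive_tool(targets=[[[0, 0, 0], [0, 0.0073, -0.0186], 0.4], [[0, 0, 0], [0, 0.014, 0.0055], 0.4], [[0, 0, 0], [0, 0.014, 0.0055], 0.4], [[0, 0, 0], [0, 0, 0], 0.4], [[0, 0, 0], [0, -0.0048, 0.0124], 0.4], [[0, 0, 0], [0, 0, 0], 0.4], [[0, 0, 0], [0, 0, 0], 0.4]])

```text
time: 17.98
eef_pos: [582.7, -177.4, 53.3]
orientation: [1.897, -2.15, -0.404]
wrist_force: [0.2, 0.5, -0.7]
gripper_width: 51.1
```

>>> drive_tool(targets=[[[0, 0, 0], [0, -0.0012, 0.0031], 0.4], [[0, 0, 0], [0, 0, 0], 0.4], [[0, 0, 0], [0, 0, 0], 0.4]])

```text
time: 18.35
eef_pos: [582.7, -177.5, 52.8]
orientation: [1.897, -2.15, -0.404]
wrist_force: [-0.0, -0.0, -1.2]
gripper_width: 51.2
```

```bash
cat >> h.py <<'E'
def blockx(z=83):
    "form-x and form-y of the -x end of the block, top view"
    t=snapshot("top"); h=cv2.cvtColor(t["color"],cv2.COLOR_BGR2HSV); Yi=R.from_euler('z',-YAW); o=[]
    for u in range(410,432,2):
        c=h[235:290,u]; g=np.flatnonzero((c[:,1]>75)); o.append(Yi.apply(plane(t,(u,g[-1]+235.5),z)-[587.8,-178,0]))
    o=np.array(o); print("end x",o[:,0].mean().round(2),o[:,0].std().round(2),"slope",np.polyfit(o[:,1],o[:,0],1)[0].round(3))
E
python3 - <<'E'
from h import *
st=read_state(); print(st["eef_pos"].round(1),st["wrist_force"].round(2),st["ft_torque"].round(3)); blockx()
E
```

```text
[ 582.7 -177.5   52.8] [-0.02 -0.03 -1.2 ] [-0.097 -0.504  0.046]
end x -74.66 0.51 slope -0.008
```

>>> drive_tool(targets=[[[0, 0, 0], [0, -0.0012, 0.0031], 0.4], [[0, 0, 0], [0, 0, 0], 0.4], [[0, 0, 0], [0, 0, 0], 0.4]])

```text
time: 18.77
eef_pos: [582.7, -177.4, 52.7]
orientation: [1.897, -2.15, -0.404]
wrist_force: [-0.1, -0.1, 1.3]
gripper_width: 51.1
```

>>> drive_tool(targets=[[[0, 0, 0], [0, -0.0008, 0.0021], 0.4], [[0, 0, 0], [0, 0, 0], 0.4], [[0, 0, 0], [0, 0, 0], 0.4]])

```text
time: 19.15
eef_pos: [582.7, -177.4, 52.7]
orientation: [1.897, -2.15, -0.404]
wrist_force: [-0.6, -0.6, 6.0]
gripper_width: 51.0
```

>>> drive_tool(targets=[[[0, 0, 0], [0, 0.0006, -0.0014], 0.4], [[0, 0, 0], [0, 0, 0], 0.4], [[0, 0, 0], [0, 0, 0], 0.4]], squeeze=20)

```text
time: 19.52
eef_pos: [582.7, -177.4, 52.7]
orientation: [1.897, -2.15, -0.404]
wrist_force: [-0.1, -0.0, 5.0]
gripper_width: 51.1
```

>>> drive_tool(targets=[[[0, 0, 0], [0, 0, 0], 0.62], [[0, 0, 0], [0, 0, 0], 0.63], [[0, 0, 0], [0, 0, 0], 0.64], [[0, 0, 0], [0, 0, 0], 0.65], [[0, 0, 0], [0, 0, 0], 0.66], [[0, 0, 0], [0, 0, 0], 0.67], [[0, 0, 0], [0, 0, 0], 0.67], [[0, 0, 0], [0, 0, 0], 0.67]])

```text
time: 20.52
eef_pos: [582.7, -177.5, 52.2]
orientation: [1.897, -2.15, -0.404]
wrist_force: [0.1, -0.1, -0.5]
gripper_width: 57.2
```

```bash
python3 - <<'E'
from h import *
blockx(); st=read_state(); w=snapshot("wrist"); cv2.imwrite("pics/w4.png",w["color"]); s=snapshot("scene"); cv2.imwrite("pics/scene4.png",s["color"])
w.update(eef=st["eef_pos"]); s0=dict(orientation=np.zeros(3),eef_pos=np.zeros(3))
hsv=cv2.cvtColor(w["color"],cv2.COLOR_BGR2HSV); m=(hsv[...,0]<22)&(hsv[...,1]>140)&(hsv[...,2]>45)
P=[]
for v in range(130,385,6):
    r=np.flatnonzero(m[v,200:430])+200
    if len(r)<60: continue
    a,b=r[0],r[-1]+1; (c,d1),(c,d2)=wray(w,s0,(a,v)),wray(w,s0,(b,v))
    e1,e2=d1/np.hypot(*d1[1:]),d2/np.hypot(*d2[1:]); k=52/(e2[0]-e1[0]); P.append((v,a,b,*(c+k*(e1+e2)/2)))
P=np.array(P); print(P[::4].round(1)); g=(P[:,4]>-60)&(P[:,4]<0); print("pitch",np.arctan(np.polyfit(P[g,4],P[g,5],1)))
E
```

```text
end x -74.19 0.5 slope 0.01
[[ 1.30e+02  2.15e+02  4.15e+02 -2.00e-01 -6.71e+01 -4.72e+01]
 [ 1.54e+02  2.10e+02  4.19e+02 -3.00e-01 -6.10e+01 -5.21e+01]
 [ 1.78e+02  2.13e+02  4.16e+02 -3.00e-01 -5.47e+01 -5.02e+01]
 [ 2.02e+02  2.16e+02  4.13e+02 -3.00e-01 -4.81e+01 -4.84e+01]
 [ 2.26e+02  2.21e+02  4.09e+02 -2.00e-01 -4.08e+01 -4.52e+01]
 [ 2.50e+02  2.25e+02  4.05e+02 -1.00e-01 -3.30e+01 -4.25e+01]
 [ 2.74e+02  2.30e+02  4.01e+02  0.00e+00 -2.43e+01 -3.93e+01]
 [ 2.98e+02  2.34e+02  3.97e+02  0.00e+00 -1.50e+01 -3.67e+01]
 [ 3.22e+02  2.38e+02  3.92e+02 -1.00e-01 -4.50e+00 -3.35e+01]
 [ 3.46e+02  2.45e+02  3.85e+02 -1.00e-01  9.80e+00 -2.62e+01]
 [ 3.70e+02  2.50e+02  3.80e+02 -1.00e-01  2.44e+01 -2.16e+01]]
pitch [ 0.3242807  -1.53922386]
```

```bash
cat >> h.py <<'E'
W0=dict(camera_matrix=np.array([[371.648,0,314.670],[0,371.648,231.970],[0,0,1]]),mount=np.array([[1,0,0,-.186],[0,.966,.258,-65.333],[0,-.258,.966,-142.737],[0,0,0,1]]))
def pitch(im):
    s0=dict(orientation=np.zeros(3),eef_pos=np.zeros(3)); hsv=cv2.cvtColor(im,cv2.COLOR_BGR2HSV); m=(hsv[...,0]<22)&(hsv[...,1]>140)&(hsv[...,2]>45); V=[]
    for v in range(152,290,2):
        r=np.flatnonzero(m[v,200:430])+200; V.append((v,r[0],r[-1]+1))
    V=np.array(V,float)
    for k in(1,2): V[:,k]=np.polyval(np.polyfit(V[:,0],V[:,k],3),V[:,0])
    P=[]
    for v,a,b in V:
        (c,d1),(c,d2)=wray(W0,s0,(a,v)),wray(W0,s0,(b,v)); e1,e2=d1/np.hypot(*d1[1:]),d2/np.hypot(*d2[1:]); P.append(c+52/(e2[0]-e1[0])*(e1+e2)/2)
    P=np.array(P); return np.arctan(np.polyfit(P[:,1],P[:,2],1)[0]),V[0],V[-1]
E
python3 - <<'E'
from h import *
for n in("w2","w3","w4"): print(n,pitch(cv2.imread(f"pics/{n}.png")))
st=read_state(); T=R.from_rotvec(st["orientation"]).as_matrix(); print("tool tilt",np.arctan2(T[2,1],-T[2,2]))
E
```

```text
w2 (np.float64(0.3553522322053573), array([152.        , 210.62815541, 420.88330952]), array([288.        , 232.49283138, 397.76632743]))
w3 (np.float64(0.38625714029993186), array([152.        , 208.60275664, 420.48683405]), array([288.        , 232.62775688, 397.01889598]))
w4 (np.float64(0.35683285247722996), array([152.        , 210.0679439 , 419.75761331]), array([288.        , 232.66917447, 397.29636272]))
tool tilt 0.3719493781061112
```

Within noise the block is level. I'll open wider, back straight out along the tool axis, then check with a side view.

>>> drive_tool(targets=[[[0, 0, 0], [0, 0, 0], 0.8], [[0, 0, 0], [0, 0, 0], 0.8], [[0, 0, 0], [0, 0, -0.05], 0.8], [[0, 0, 0], [0, 0, -0.1], 0.8], [[0, 0, 0], [0, 0, -0.2], 0.8], [[0, 0, 0], [0, 0, -0.25], 0.8], [[0, 0, 0], [0, 0, -0.25], 0.8], [[0, 0, 0], [0, 0, 0], 0.8]])

```text
time: 21.68
eef_pos: [631.8, -182.9, 175.4]
orientation: [1.902, -2.156, -0.395]
wrist_force: [0.9, 0.3, -0.4]
gripper_width: 68.7
```

```bash
python3 - <<'E'
from h import *
blockx(); st=read_state(); print(st["eef_pos"],st["q"].round(2))
s=snapshot("scene");t=snapshot("top");w=snapshot("wrist")
c=np.array((587.8,-178,0)); Y=R.from_euler('z',YAW); f=lambda cm,P:pix(cm,Y.apply(np.float64(P))+c)
bx=[(75,-26,83),(75,26,83),(-75,26,83),(-75,-26,83)]; lo=[(75,-26,55),(75,26,55),(-75,26,55)]
out=[]
for cm,(x,y,ww,h,k) in((t,(370,165,90,110,4)),(s,(195,190,100,90,4.4))):
    im=crop(cm,x,y,ww,h,k)
    for P,cl in((bx,True),(lo,False)): cv2.polylines(im,[((f(cm,P)-[x,y]+.5)*k-.5).round().astype(np.int32)],cl,(255,255,0),1)
    out.append(im[:396]); 
h=min(o.shape[0] for o in out); cv2.imwrite("pics/p4.png",np.hstack([o[:h] for o in out]))
cv2.imwrite("pics/w5.png",w["color"])
E
```

```text
end x -74.03 0.45 slope 0.001
[ 630.07398516 -182.95023558  173.19385013] [ 0.38  0.9  -0.36  1.1   0.27  1.56 -1.65]
```

View pics/p4.png

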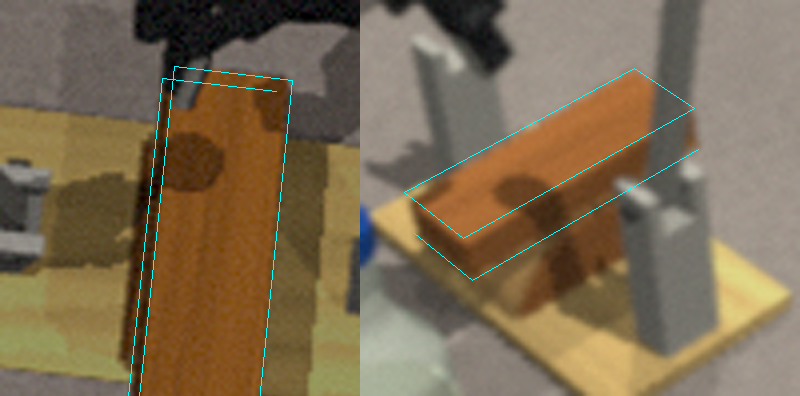

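The top overlay agrees, and the scene overlay matches at the far end (635,70). At the near end (412,205) the block sits about 12 display px below the prediction, which suggests a slight tilt with the +x end down. I'll quantify it from the edge slopes.

```bash
cat >> h.py <<'E'
def tilt():
    s=snapshot("scene"); h=cv2.cvtColor(s["color"],cv2.COLOR_BGR2HSV); Y=R.from_euler('z',YAW); c=np.array((587.8,-178,0]) if 0 else (587.8,-178,0))
    p=pix(s,Y.apply([(75,-26,83),(-75,-26,83)])+c); pts=[]
    for u in np.arange(p[0,0]+5,p[1,0]-3):
        v0=p[0,1]+(u-p[0,0])*(p[1,1]-p[0,1])/(p[1,0]-p[0,0]); a=int(v0)-7; S=h[a:a+16,int(round(u)),1].astype(float)
        k=np.flatnonzero((S[:-1]<130)&(S[1:]>=130))
        if len(k): k=k[0]; pts.append((round(u),a+k+(130-S[k])/(S[k+1]-S[k])))
    pts=np.array(pts); 
    for _ in range(3):
        f=np.polyfit(*pts.T,1); r=pts[:,1]-np.polyval(f,pts[:,0]); pts=pts[abs(r)<max(.4,2*r.std())]
    for th in np.radians([-4,-2,0,2,4]):   # +: +x end down
        e=R.from_euler('y',th).apply([(75,-26,28),(-75,-26,28)])+[60*np.sin(th)-60*th*np.cos(th),0,60*np.cos(th)+60*th*np.sin(th)-5]
        q=pix(s,Y.apply(e)+c); print(round(np.degrees(th)),"slope",((q[1]-q[0])[1]/(q[1]-q[0])[0]).round(4),"v@235",(q[0,1]+(235-q[0,0])*(q[1]-q[0])[1]/(q[1]-q[0])[0]).round(2))
    print("seen",f[0].round(4),np.polyval(f,235).round(2),len(pts),r.std().round(2))
E
sed -i 's/c=np.array((587.8,-178,0\]) if 0 else (587.8,-178,0))/c=np.array((587.8,-178,0))/' h.py
python3 -c "
from h import *
tilt(); tilt()"
```

```text
-4 slope -0.4661 v@235 217.03
-2 slope -0.503 v@235 216.96
0 slope -0.5401 v@235 216.86
2 slope -0.5777 v@235 216.72
4 slope -0.6157 v@235 216.53
seen -0.5677 218.18 45 0.15
-4 slope -0.4661 v@235 217.03
-2 slope -0.503 v@235 216.96
0 slope -0.5401 v@235 216.86
2 slope -0.5777 v@235 216.72
4 slope -0.6157 v@235 216.53
seen -0.5667 218.18 45 0.14
```

The block is tilted 1.45° with the +x end down, which corresponds to about 1 mm of offset. It's stable and slight, so I'll leave it. Now the keeper: triangulation gives angle 1.83 at radius 214, which matches the stated 215. I'll rise, turn the jaws along the form's x and grip the ball so that it can pivot in the pads.

```bash
cat >> h.py <<'E'
TK=tool((0,0,-1),(np.cos(YAW),np.sin(YAW),0)); H=np.array((587.8,-178,0))+R.from_euler('z',YAW).apply((0,90,105))
def ballp(a): return H+R.from_euler('z',YAW).apply((0,-215*np.cos(a),215*np.sin(a)))
E
python3 - <<'E'
from h import *
print(ballp(1.83),ballp(0)); st=read_state(); T=R.from_rotvec(st["orientation"])
print("up190",T.inv().apply([-20,-20,190])/150); plan((600,-180,360),TK)
E
```

```text
[605.89115725 -34.02532663 312.81779424] [ 572.21565833 -302.0247084   105.        ]
up190 [ 0.14969048  0.57133448 -1.13629647]
t 21.98 at [ 627.8 -183.1  169.9] w 68.5 F [-0.2  0.5  1. ] 
 shift [ 0.003   0.6372 -1.111 ] rows>= 4.0 turn [ 0.1964  0.1956 -1.0335] rows>= 9.0
```

>>> drive_tool(targets=[[[0, 0, 0], [0, 0.091, -0.1587], 0.9], [[0, 0, 0], [0, 0.091, -0.1587], 0.9], [[0, 0, 0], [0, 0.091, -0.1587], 0.9], [[0, 0, 0], [0, 0.091, -0.1587], 0.9], [[0, 0, 0], [0, 0.091, -0.1587], 0.9], [[0, 0, 0], [0, 0.091, -0.1587], 0.9], [[0, 0, 0], [0, 0.091, -0.1587], 0.9], [[0, 0, 0], [0, 0, 0], 0.9]])

```text
time: 22.98
eef_pos: [600.8, -179.4, 362.6]
orientation: [1.899, -2.152, -0.4]
wrist_force: [-0.0, -0.8, -0.4]
gripper_width: 76.9
```

>>> drive_tool(targets=[[[0.0196, 0.0196, -0.1034], [0, 0, 0], 0.9], [[0.0196, 0.0196, -0.1034], [0, 0, 0], 0.9], [[0.0196, 0.0196, -0.1034], [0, 0, 0], 0.9], [[0.0196, 0.0196, -0.1034], [0, 0, 0], 0.9], [[0.0196, 0.0196, -0.1034], [0, 0, 0], 0.9]])

```text
time: 23.6
eef_pos: [600.0, -179.3, 358.8]
orientation: [2.703, -1.3, -0.228]
wrist_force: [-0.1, -0.3, 0.5]
gripper_width: 76.7
```

>>> drive_tool(targets=[[[0.0196, 0.0196, -0.1034], [0, 0, 0], 0.9], [[0.0196, 0.0196, -0.1034], [0, 0, 0], 0.9], [[0.0196, 0.0196, -0.1034], [0, 0, 0], 0.9], [[0.0196, 0.0196, -0.1034], [0, 0, 0], 0.9], [[0.0196, 0.0196, -0.1034], [0, 0, 0], 0.9], [[0, 0, 0], [0, 0, 0], 0.9]])

```text
time: 24.35
eef_pos: [599.4, -180.6, 359.2]
orientation: [3.134, -0.2, -0.001]
wrist_force: [-0.5, -0.0, 0.1]
gripper_width: 76.9
```

```bash
python3 - <<'E'
from h import *
b=ballp(1.83); st=read_state(); print(st["q"].round(2))
plan((b[0],b[1],352),TK)
T=R.from_rotvec(st["orientation"]); print(T.as_matrix().round(3).tolist())
E
```

```text
[ 0.68  0.59 -0.81  1.26  0.42  1.46 -0.22]
t 24.35 at [ 599.4 -180.6  359.2] w 76.9 F [-0.5 -0.   0.1] 
 shift [-0.0812 -0.9747  0.0473] rows>= 3.0 turn [ 0.0005  0.0003 -0.0015] rows>= 1.0
[[0.992, -0.127, -0.001], [-0.127, -0.992, -0.001], [-0.0, 0.001, -1.0]]
```

>>> drive_tool(targets=[[[0, 0, 0], [-0.0162, -0.195, 0.0095], 0.9], [[0, 0, 0], [-0.0162, -0.195, 0.0095], 0.9], [[0, 0, 0], [-0.0162, -0.195, 0.0095], 0.9], [[0, 0, 0], [-0.0162, -0.195, 0.0095], 0.9], [[0, 0, 0], [-0.0162, -0.195, 0.0095], 0.9], [[0, 0, 0], [0, 0, 0], 0.9]])

```text
time: 25.1
eef_pos: [606.0, -28.9, 353.0]
orientation: [-3.135, 0.188, -0.001]
wrist_force: [0.2, -0.1, -0.0]
gripper_width: 76.7
```

```bash
python3 - <<'E'
from h import *
b=ballp(1.83); st=read_state(); w=snapshot("wrist"); plan(b-[0,0,21],TK,st)
print("ball pred px",wpix(w,st,b))
g=cv2.cvtColor(w["color"],cv2.COLOR_BGR2GRAY); u,v=wpix(w,st,b)[0].round().astype(int)
cv2.imwrite("pics/w6.png",w["color"])
c=g[max(v-60,0):v+60,max(u-70,0):u+70]; m=(c<45).astype(np.uint8)
for k in cv2.findContours(m,0,2)[0]:
    if cv2.contourArea(k)>150: (x,y),r=cv2.minEnclosingCircle(k); print("blob",x+max(u-70,0),y+max(v-60,0),r,cv2.contourArea(k))
E
```

```text
t 25.1 at [606.  -28.9 353. ] w 76.7 F [ 0.2 -0.1 -0. ] 
 shift [0.0032 0.0344 0.4081] rows>= 1.0 turn [-0.0005 -0.0005  0.0035] rows>= 1.0
ball pred px [[315.39038986 271.67972673]]
blob 315.05892181396484 274.0556449890137 24.75906753540039 373.0
```

The ball blob is at (315,274), against a prediction of (315,272). I'll descend and grip.

>>> drive_tool(targets=[[[0, 0, 0], [0.0008, 0.0086, 0.102], 0.9], [[0, 0, 0], [0.0008, 0.0086, 0.102], 0.9], [[0, 0, 0], [0.0008, 0.0086, 0.102], 0.9], [[0, 0, 0], [0.0008, 0.0086, 0.102], 0.9], [[0, 0, 0], [0, 0, 0], 0.9]])

```text
time: 25.78
eef_pos: [605.7, -38.8, 290.6]
orientation: [3.134, -0.196, -0.001]
wrist_force: [1.7, 0.6, -0.4]
gripper_width: 76.8
```

>>> drive_tool(targets=[[[0, 0, 0], [0, 0, 0], 0.2], [[0, 0, 0], [0, 0, 0], 0.2], [[0, 0, 0], [0, 0, 0], 0.2], [[0, 0, 0], [0, 0, 0], 0.2], [[0, 0, 0], [0, 0, 0], 0.2], [[0, 0, 0], [0, 0, 0], 0.2], [[0, 0, 0], [0, 0, 0], 0.2], [[0, 0, 0], [0, 0, 0], 0.2]], squeeze=25)

```text
time: 26.78
eef_pos: [604.9, -36.8, 293.3]
orientation: [3.135, -0.193, -0.001]
wrist_force: [-4.9, 0.6, 5.4]
gripper_width: 26.3
```

```bash
python3 - <<'E'
from h import *
st=read_state(); p=st["eef_pos"]+[0,0,20]; f=R.from_euler('z',-YAW).apply(p-H); print("ball in hinge frame",f,np.hypot(f[1],f[2]),"ang",np.arctan2(f[2],-f[1]),st["wrist_force"])
# arc rows from the present angle: 3 sets, tool y=-fy, z=-up ; normalised
a0=np.arctan2(f[2],-f[1]); r=np.hypot(f[1],f[2])
A=np.linspace(a0,0.0,41); y=215*np.cos(A); z=-215*np.sin(A)
D=np.c_[np.diff(y),np.diff(z)]/150
for i in range(0,40,8): print(A[i].round(2),D[i:i+8].round(4).tolist())
E
```

```text
ball in hinge frame [ -0.66574898  52.21383297 208.31750872] 214.761422962192 ang 1.8163823675287678 [-4.88482121  0.55228462  5.44785442]
1.82 [[0.0635, -0.0144], [0.0641, -0.0115], [0.0645, -0.0086], [0.0648, -0.0056], [0.065, -0.0027], [0.0651, 0.0003], [0.065, 0.0032], [0.0648, 0.0062]]
1.45 [[0.0644, 0.0091], [0.064, 0.012], [0.0633, 0.0149], [0.0626, 0.0178], [0.0617, 0.0206], [0.0607, 0.0234], [0.0596, 0.0261], [0.0584, 0.0288]]
1.09 [[0.057, 0.0314], [0.0555, 0.034], [0.0539, 0.0365], [0.0522, 0.0389], [0.0504, 0.0412], [0.0485, 0.0434], [0.0464, 0.0456], [0.0443, 0.0477]]
0.73 [[0.0421, 0.0496], [0.0398, 0.0515], [0.0374, 0.0532], [0.035, 0.0549], [0.0325, 0.0564], [0.0299, 0.0578], [0.0272, 0.0591], [0.0245, 0.0603]]
0.36 [[0.0217, 0.0613], [0.0189, 0.0623], [0.0161, 0.0631], [0.0132, 0.0637], [0.0103, 0.0643], [0.0074, 0.0647], [0.0044, 0.0649], [0.0015, 0.0651]]
```

>>> drive_tool(targets=[[[0, 0, 0], [0, 0.0635, -0.0144], 0.2], [[0, 0, 0], [0, 0.0641, -0.0115], 0.2], [[0, 0, 0], [0, 0.0645, -0.0086], 0.2], [[0, 0, 0], [0, 0.0648, -0.0056], 0.2], [[0, 0, 0], [0, 0.065, -0.0027], 0.2], [[0, 0, 0], [0, 0.0651, 0.0003], 0.2], [[0, 0, 0], [0, 0.065, 0.0032], 0.2], [[0, 0, 0], [0, 0.0648, 0.0062], 0.2]])

```text
time: 27.78
eef_pos: [595.2, -114.4, 298.2]
orientation: [3.135, -0.193, -0.001]
wrist_force: [-5.8, 1.5, 4.0]
gripper_width: 26.6
```

```bash
cat > a.py <<'E'
from h import *
st=read_state(); p=st["eef_pos"]+[0,0,20]; f=R.from_euler('z',-YAW).apply(p-H); print("ball",f.round(1),np.hypot(f[1],f[2]).round(1),"ang",np.arctan2(f[2],-f[1]).round(3),st["wrist_force"].round(1),st["gripper_width"].round(1),st["q"].round(2))
E
python3 a.py
```

```text
Traceback (most recent call last):
  File "a.py", line 2, in <module>
    st=read_state(); p=st["eef_pos"]+[0,0,20]; f=R.from_euler('z',-YAW).apply(p-H); print("ball",f.round(1),np.hypot(f[1],f[2]).round(1),"ang",np.arctan2(f[2],-f[1]).round(3),st["wrist_force"].round(1),st["gripper_width"].round(1),st["q"].round(2))
                                                                                                                                                                                                          ^^^^^^^^^^^^^^^^^^^^^^^^^
AttributeError: 'float' object has no attribute 'round'
```

>>> drive_tool(targets=[[[0, 0, 0], [0, 0.0644, 0.0091], 0.2], [[0, 0, 0], [0, 0.064, 0.012], 0.2], [[0, 0, 0], [0, 0.0633, 0.0149], 0.2], [[0, 0, 0], [0, 0.0626, 0.0178], 0.2], [[0, 0, 0], [0, 0.0617, 0.0206], 0.2], [[0, 0, 0], [0, 0.0607, 0.0234], 0.2], [[0, 0, 0], [0, 0.0596, 0.0261], 0.2], [[0, 0, 0], [0, 0.0584, 0.0288], 0.2]])

```text
time: 28.78
eef_pos: [585.7, -189.7, 274.6]
orientation: [3.133, -0.196, -0.003]
wrist_force: [-6.3, 0.4, 2.1]
gripper_width: 26.1
```

>>> drive_tool(targets=[[[0, 0, 0], [0, 0.057, 0.0314], 0.2], [[0, 0, 0], [0, 0.0555, 0.034], 0.2], [[0, 0, 0], [0, 0.0539, 0.0365], 0.2], [[0, 0, 0], [0, 0.0522, 0.0389], 0.2], [[0, 0, 0], [0, 0.0504, 0.0412], 0.2], [[0, 0, 0], [0, 0.0485, 0.0434], 0.2], [[0, 0, 0], [0, 0.0464, 0.0456], 0.2], [[0, 0, 0], [0, 0.0443, 0.0477], 0.2]])

```text
time: 29.78
eef_pos: [577.9, -251.2, 226.2]
orientation: [3.133, -0.197, -0.004]
wrist_force: [-5.1, 0.1, 2.2]
gripper_width: 26.4
```

```bash
sed -i 's/st\["gripper_width"\].round(1)/st["gripper_width"]/' a.py; python3 a.py; python3 -c "
from h import *
tilt()" | tail -1
```

```text
ball [  -0.7 -163.9  141.2] 216.3 ang 0.711 [-5.1  0.1  2.2] 26.445342116785945 [ 0.8   0.69 -0.78  1.48  0.51  1.18 -0.18]
seen -0.5531 218.25 35 0.22
```

>>> drive_tool(targets=[[[0, 0, 0], [0, 0.0421, 0.0496], 0.2], [[0, 0, 0], [0, 0.0398, 0.0515], 0.2], [[0, 0, 0], [0, 0.0374, 0.0532], 0.2], [[0, 0, 0], [0, 0.035, 0.0549], 0.2], [[0, 0, 0], [0, 0.0325, 0.0564], 0.2], [[0, 0, 0], [0, 0.0299, 0.0578], 0.2], [[0, 0, 0], [0, 0.0272, 0.0591], 0.2], [[0, 0, 0], [0, 0.0245, 0.0603], 0.2]])

```text
time: 30.82
eef_pos: [572.9, -291.2, 159.6]
orientation: [3.133, -0.197, -0.005]
wrist_force: [-4.6, -0.6, 2.0]
gripper_width: 26.3
```

>>> drive_tool(targets=[[[0, 0, 0], [0, 0.0217, 0.0613], 0.2], [[0, 0, 0], [0, 0.0189, 0.0623], 0.2], [[0, 0, 0], [0, 0.0161, 0.0631], 0.2], [[0, 0, 0], [0, 0.0132, 0.0637], 0.2], [[0, 0, 0], [0, 0.0103, 0.0643], 0.2], [[0, 0, 0], [0, 0, 0], 0.2]])

```text
time: 31.58
eef_pos: [571.4, -303.3, 111.7]
orientation: [3.133, -0.197, -0.005]
wrist_force: [-6.4, -1.7, -1.9]
gripper_width: 26.5
```

```bash
python3 a.py
```

```text
ball [  -0.6 -216.3   26.7] 218.0 ang 0.123 [-6.4 -1.7 -1.9] 26.45195808616729 [ 0.84  0.83 -0.71  1.55  0.61  1.   -0.18]
```

>>> drive_tool(targets=[[[0, 0, 0], [0, 0, 0.04], 0.2], [[0, 0, 0], [0, 0, 0.04], 0.2], [[0, 0, 0], [0, 0, 0.04], 0.2], [[0, 0, 0], [0, 0, 0.02], 0.2], [[0, 0, 0], [0, 0, 0], 0.2], [[0, 0, 0], [0, 0, 0], 0.2]])

```text
time: 32.33
eef_pos: [571.2, -304.8, 91.6]
orientation: [3.13, -0.198, -0.005]
wrist_force: [-6.2, -2.9, -0.7]
gripper_width: 26.2
```

>>> drive_tool(targets=[[[0, 0, 0], [0, 0, 0.02], 0.2], [[0, 0, 0], [0, 0, 0.0], 0.2], [[0, 0, 0], [0, 0, 0.013], 0.2], [[0, 0, 0], [0, 0, 0], 0.2], [[0, 0, 0], [0, 0, 0], 0.2]])

```text
time: 32.95
eef_pos: [571.3, -304.9, 86.8]
orientation: [3.13, -0.198, -0.005]
wrist_force: [-6.0, -3.2, -0.1]
gripper_width: 26.3
```

```bash
python3 a.py
```

```text
ball [  -0.6 -217.9    1.8] 217.9 ang 0.008 [-6.  -3.2 -0.1] 26.29275924476395 [ 0.83  0.86 -0.69  1.57  0.64  0.95 -0.2 ]
```

>>> drive_tool(targets=[[[0, 0, 0], [0, 0, 0.01], 0.2], [[0, 0, 0], [0, 0, 0], 0.2], [[0, 0, 0], [0, 0, 0], 0.2]])

```text
time: 33.33
eef_pos: [571.3, -304.8, 85.4]
orientation: [3.13, -0.199, -0.005]
wrist_force: [-5.9, -3.3, -0.2]
gripper_width: 26.6
```

>>> drive_tool(targets=[[[0, 0, 0], [0, 0, 0.01], 0.2], [[0, 0, 0], [0, 0, 0], 0.2], [[0, 0, 0], [0, 0, 0], 0.2]])

```text
time: 33.7
eef_pos: [571.3, -304.7, 83.8]
orientation: [3.13, -0.198, -0.005]
wrist_force: [-6.2, -3.5, 0.1]
gripper_width: 26.2
```

>>> drive_tool(targets=[[[0, 0, 0], [0, 0, 0.01], 0.2], [[0, 0, 0], [0, 0, 0], 0.2], [[0, 0, 0], [0, 0, 0], 0.2]])

```text
time: 34.08
eef_pos: [571.3, -304.8, 82.3]
orientation: [3.13, -0.198, -0.005]
wrist_force: [-6.5, -3.0, 0.4]
gripper_width: 26.1
```

>>> drive_tool(targets=[[[0, 0, 0], [0, 0, 0.01], 0.2], [[0, 0, 0], [0, 0, 0], 0.2], [[0, 0, 0], [0, 0, 0], 0.2]])

```text
time: 34.45
eef_pos: [571.3, -304.7, 80.8]
orientation: [3.13, -0.199, -0.005]
wrist_force: [-6.6, -3.2, 0.2]
gripper_width: 26.5
```

>>> drive_tool(targets=[[[0, 0, 0], [0, 0, 0.01], 0.2], [[0, 0, 0], [0, 0, 0], 0.2], [[0, 0, 0], [0, 0, 0], 0.2]])

```text
time: 34.83
eef_pos: [571.3, -304.6, 79.3]
orientation: [3.13, -0.198, -0.005]
wrist_force: [-5.9, -3.1, -0.6]
gripper_width: 26.1
```

>>> drive_tool(targets=[[[0, 0, 0], [0, 0, 0.01], 0.2], [[0, 0, 0], [0, 0, 0], 0.2], [[0, 0, 0], [0, 0, 0.01], 0.2], [[0, 0, 0], [0, 0, 0], 0.2], [[0, 0, 0], [0, 0, 0], 0.2]])

```text
time: 35.45
eef_pos: [571.3, -304.7, 78.6]
orientation: [3.129, -0.198, -0.005]
wrist_force: [-10.1, -3.0, 9.8]
gripper_width: 26.0
```

```bash
python3 - <<'E'
from h import *
st=read_state(); print(st["eef_pos"].round(1),st["wrist_force"].round(1))
s=snapshot("scene");t=snapshot("top");w=snapshot("wrist")
for n,i in(("scene",s),("top",t),("wrist",w)): cv2.imwrite(f"pics/{n}7.png",i["color"])
Y=R.from_euler('z',YAW); c=np.array((587.8,-178,0))
# bar top edge seen in scene: predicted pixel of bar axis points at angle 0 and .1
for a in(0,.1): print(a,pix(s,[H+Y.apply((0,-r*np.cos(a),r*np.sin(a))) for r in(20,60,100,140)]).round(1).tolist(), pix(t,[H+Y.apply((0,-r*np.cos(a),r*np.sin(a))) for r in(60,)]).round(1).tolist())
hs=cv2.cvtColor(s["color"],cv2.COLOR_BGR2HSV)
# scan vertically across the bar where it passes over the orange block
for r in(70,90,110):
    u,v=pix(s,[H+Y.apply((0,-r,0))])[0].round().astype(int); print(r,u,v,[f"{k}:{hs[k,u,1]}/{hs[k,u,2]}" for k in range(v-14,v+14)])
E
```

```text
[ 571.3 -304.7   78.6] [-10.1  -3.    9.8]
0 [[256.4, 229.3], [245.2, 221.5], [234.5, 214.0], [224.3, 206.8]] [[408.5, 221.7]]
0.1 [[256.3, 228.6], [245.0, 219.4], [234.1, 210.6], [223.5, 202.1]] [[409.0, 221.3]]
70 243 220 ['206:29/156', '207:30/155', '208:34/157', '209:34/156', '210:30/155', '211:32/159', '212:52/162', '213:102/165', '214:117/170', '215:77/170', '216:34/167', '217:23/169', '218:23/167', '219:22/164', '220:20/153', '221:26/129', '222:18/98', '223:44/87', '224:83/92', '225:133/100', '226:161/100', '227:185/88', '228:176/84', '229:172/86', '230:181/89', '231:188/84', '232:165/79', '233:188/69']
90 237 216 ['202:34/158', '203:35/159', '204:30/159', '205:32/160', '206:36/157', '207:32/157', '208:33/160', '209:30/159', '210:27/160', '211:21/181', '212:21/195', '213:21/193', '214:21/195', '215:21/191', '216:21/174', '217:19/132', '218:24/95', '219:40/90', '220:79/106', '221:131/109', '222:172/101', '223:180/92', '224:169/83', '225:168/85', '226:175/96', '227:175/121', '228:173/143', '229:171/146']
110 232 212 ['198:33/154', '199:31/156', '200:33/156', '201:34/156', '202:31/154', '203:31/150', '204:36/155', '205:33/155', '206:29/157', '207:27/170', '208:20/187', '209:21/195', '210:21/192', '211:20/192', '212:21/186', '213:23/154', '214:24/117', '215:19/95', '216:29/114', '217:31/139', '218:42/150', '219:64/139', '220:115/106', '221:170/90', '222:179/97', '223:167/127', '224:176/135', '225:173/143']
```

The force has risen to about 10 N and the bar lies near angle 0. I'll press a little more to confirm it's seated.

>>> drive_tool(targets=[[[0, 0, 0], [0, 0, 0.008], 0.2], [[0, 0, 0], [0, 0, 0], 0.2], [[0, 0, 0], [0, 0, 0], 0.2]])

```text
time: 35.98
eef_pos: [571.4, -304.7, 78.5]
orientation: [3.128, -0.198, -0.004]
wrist_force: [-11.1, -1.8, 14.4]
gripper_width: 26.2
```

```bash
python3 a.py; python3 - <<'E'
from h import *
s=snapshot("scene"); hs=cv2.cvtColor(s["color"],cv2.COLOR_BGR2HSV)
for u in(243,240,237,232): 
    v=int(np.interp(u,[224,245],[206.8,221.5])); c=hs[v-9:v+9,u]; print(u,v,c[:,2].tolist())
E
```

```text
ball [  -0.5 -217.8   -6.5] 217.8 ang -0.03 [-11.1  -1.8  14.4] 26.232978715211047 [ 0.82  0.87 -0.68  1.57  0.65  0.94 -0.21]
243 220 [156, 159, 165, 171, 170, 166, 167, 168, 164, 155, 127, 100, 87, 91, 99, 101, 92, 83]
240 218 [159, 160, 160, 168, 184, 193, 193, 173, 167, 155, 127, 98, 89, 84, 95, 96, 88, 80]
237 215 [159, 158, 158, 159, 161, 178, 192, 193, 195, 189, 175, 133, 95, 91, 105, 108, 103, 96]
232 212 [155, 152, 157, 157, 167, 187, 193, 191, 194, 185, 157, 116, 97, 107, 136, 152, 138, 109]
```

>>> drive_tool(targets=[[[0, 0, 0], [0, 0, 0], 0.45], [[0, 0, 0], [0, 0, 0], 0.6], [[0, 0, 0], [0, 0, 0], 0.75], [[0, 0, 0], [0, 0, 0], 0.85], [[0, 0, 0], [0, 0, 0], 0.85], [[0, 0, 0], [0, 0, 0], 0.85]])

```text
time: 36.78
eef_pos: [574.3, -301.4, 75.6]
orientation: [3.135, -0.195, 0.004]
wrist_force: [-0.2, -0.1, -0.1]
gripper_width: 72.4
```

>>> drive_tool(targets=[[[0, 0, 0], [0, 0, -0.05], 0.85], [[0, 0, 0], [0, 0, -0.15], 0.85], [[0, 0, 0], [0, 0, -0.25], 0.85], [[0, 0, 0], [0, 0.1, -0.25], 0.85], [[0, 0, 0], [0, 0.25, -0.2], 0.85], [[0, 0, 0], [0, 0.25, -0.1], 0.85], [[0, 0, 0], [0, 0, 0], 0.85]])

```text
time: 37.65
eef_pos: [561.6, -395.7, 227.2]
orientation: [3.13, -0.207, 0.008]
wrist_force: [0.6, 0.8, 0.3]
gripper_width: 72.5
```

```bash
python3 - <<'E'
from h import *
st=read_state(); print(st["eef_pos"],st["wrist_force"])
s=snapshot("scene");t=snapshot("top"); tilt(); blockx()
for n,cm in(("scene",s),("top",t)):
    g=cv2.cvtColor(cm["color"],cv2.COLOR_BGR2GRAY)
    for a in(0,.05): print(n,a,pix(cm,ballp(a)).round(1))
    u,v=pix(cm,ballp(0))[0].astype(int); m=(g[v-18:v+18,u-18:u+18]<40).astype(np.uint8)
    for k in cv2.findContours(m,0,2)[0]:
        if cv2.contourArea(k)>20: (x,y),r=cv2.minEnclosingCircle(k); print(" ball",x+u-18,y+v-18,r)
Y=R.from_euler('z',YAW); c=np.array((587.8,-178,0))
a=crop(t,355,150,150,130,3.2); b=crop(s,180,170,110,110,3.2)
h=max(a.shape[0],b.shape[0]); im=np.hstack([np.pad(i,((0,h-i.shape[0]),(0,0),(0,0))) for i in(a,b)]); cv2.imwrite("pics/fin.png",im[:,:800] if im.shape[1]<=832 else im); print(im.shape)
cv2.imwrite("pics/fin.png",cv2.resize(im,(790,int(im.shape[0]*790/im.shape[1]))))
E
```

```text
[ 561.63958252 -395.70708708  227.21665813] [0.57645837 0.77773204 0.31725431]
-4 slope -0.4661 v@235 217.03
-2 slope -0.503 v@235 216.96
0 slope -0.5401 v@235 216.86
2 slope -0.5777 v@235 216.72
4 slope -0.6157 v@235 216.53
seen -0.5576 218.17 35 0.33
end x -74.03 0.45 slope 0.001
scene 0 [[206.2 194.2]]
scene 0.05 [[205.5 190.5]]
 ball 206.5 194.0 4.031229019165039
top 0 [[499.7 232.3]]
top 0.05 [[502.  231.8]]
 ball 499.5666675567627 232.5 8.56579303741455
(416, 832, 3)
```

View pics/fin.png

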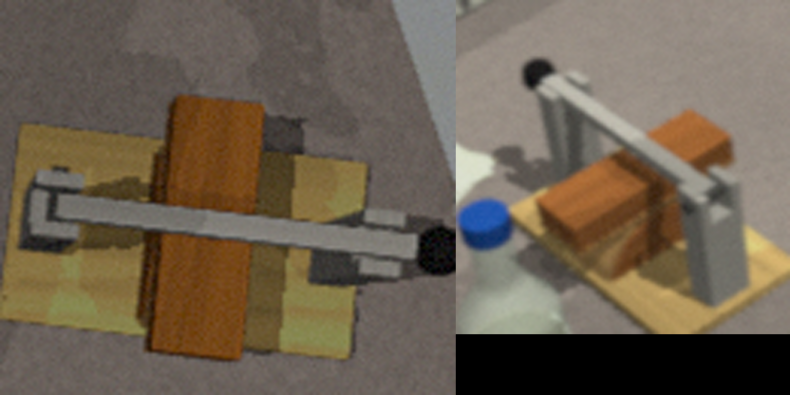

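The keeper bar is in the fork, with the ball within 0.5 px of the closed position in both views: (499.6,232.5) in the top view and (206.5,194) in the scene view. The block is still balanced underneath, so I'll hand the job in.

```bash
python3 -c "
from workcell import *
print(close_job())"
```

```text
the job is handed in; nothing more can be done
None
```

I took the block off its rest and balanced it, cork sole down, across the crown. Then I swung the keeper bar down into its catch by the ball and handed the job in at about 38 s with the robot clear.

**Last checks**
- **Keeper:** the ball is within 0.5 px of its closed position in both camera views, and the bar met a firm stop at 10–14 N when pressed.
- **Block:** it sits square to the form. It is about 1 mm off the middle and tilted about 1–1.5°, +x end down. The readings were 1.45° when released and 0.9° at the end with the bar partly in the way. I left this small tilt rather than risk a second grasp. Closing the keeper did not move the block's end in the top view.
- **Bystanders:** I kept clear of the bottle, mug and calculator, but did not measure their positions again at the end.

**What went wrong or disagreed**
- The first grasp tilt ran into the limits of joints 6 and 7, so I backed off and gripped at a shallower angle.
- The first touchdown was 4.5 mm off along the form's length. I measured it from the top camera and corrected it before letting go.
- The scene camera read the block's position several millimetres differently from the top camera and the touchdown height. I went by the latter two.
- The ball slipped about 7 mm in the pads near the end of the swing, so I checked closure from the images and the stop force.

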